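# Lock the board fixture's hold-down bar with its pin and spring cotter

### The arm

A 6-joint arm with a two-finger parallel gripper is mounted at the origin on a cart in front of the work surface, level with it; the furniture and walls round the work are solid. World frame = base frame: x ahead of the robot, y to its left, z up, the work surface at z = 0. Lengths are in m, angles in degrees, forces in N, time in s.
With the tool pointing down it reaches from about 0.3 to 0.75 m from the base axis. Payload 8.5 kg.
Tool frame: the origin (TCP) lies between the finger pads; the fingertips stand 19 mm ahead of it and the grasp point (between the pads) is the TCP; z points along the fingers, y is the line along which they close (so a half turn about z gives the same grasp; the last joint's range is limited). The gripper opens to 85 mm and grips with 20 to 120 N. Pads are 22 mm wide; open, the fingers measure 114 mm over their backs; the gripper's body (76 mm by 85 mm) begins 54 mm behind the grasp point. The pads swing forward as they close: fully open they stand 13 mm farther back than shut.
Start: joints at [54.987, 21.807, 74.336, -0, 83.858, -12.336], TCP at [0.212, 0.507, 0.25] pointing down, gripper open.
Joint ranges: [-178.18, 178.18], [-50.72, 133.34], [12.68, 142.11], [-81.47, 261.47], [9.98, 163.14], [-165.26, 165.26]. Speed limits (degrees/s): [136.94, 136.94, 180, 180, 180, 180].

### API

Orientations are given as a 3x3 rotation matrix whose columns are the frame's x, y, z axes.
In Python, from rig import env, optics gives the robot as it stands.
- The arm moves only by the tool arm_command, never from a script. Its argument "commands" is one flat list of numbers, 7 for each row, row after row: the closure, from -1 (fully open) to 1 (shut), so that 0 is half open, then the shift along the tool's x, y, z as a fraction of full scale, then the turn, a rotation vector about the tool's x, y, z as a fraction of full scale. A call has 1 to 12 rows; each row is the pose to reach, as a shift and turn from the pose commanded when the call began, along the tool's axes at that moment; what a row does not reach only later rows make up. Full scale, the value 1, is 500 mm for a shift and 120 degrees for a turn. A row lasts 1/12 s, in which the tool goes at most 41.7 mm and 7.16 degrees, less where a joint would pass 70% of its speed; a pose out of reach is approached as far as the arm can. A call with a number of a shift or a turn outside -1 to 1 is refused whole. A call with a gripper value outside its range is refused whole. The fingers move at their own pace and stop on an object; "newtons" is the grip in N (left out, the last holds). Time passes only in rows, so rows that repeat a pose let the fingers close. It gives the time, the measured TCP pose, the force, the opening and the grip force at its end, in the units of the state.
- env.observe(): the state, without advancing time (a new reading comes with each control period).
- optics.get_image(name): name is "scene" or "side" or "wrist"; returns a dict with "image" (400x640x3 uint8, red, green, blue), "intrinsics" (3x3 intrinsics, pixels), "origin" and "orientation" of the camera in the world; the wrist camera has in their place "tool_from_camera" (4x4, takes a point from camera to tool coordinates, whose origin is the TCP and whose axes are the flange's). Camera axes: x right, y down, z forward; pixel columns grow to the right and rows downward; lengths in m; the calibration is good to about 2 mm. The wrist camera is an equidistant fisheye: a pixel r from the principal point sees the ray r / f radians off the axis. A picture is of the moment at which its call begins: read the wrist's pose just before it. There is no depth.
- env.close_job(): hands the job in; it is judged then, once.
The state is a dict: "time_s": time; "q": joint angles; "qvel": joint speeds; "joint_efforts": joint torques, N m; "position": TCP position; "tool_rot": TCP orientation; "ft_force": force on the tool from outside, world axes, zero at the start; "wrist_torque": the same for the moment, N m; "grip_width": finger opening in m; "gripper_force": force on a finger pad.
Only numpy, scipy, OpenCV 4.12 (cv2) and the standard library are available. Lean on these libraries where they do the work, as an engineer would, in place of code of your own. Each camera call takes 0.05 s, during which the arm holds its last target. There are 200 camera calls.

### The job

Lock the board fixture's hold-down bar: push the steel pin fully home through the fork, then take the spring cotter from its stand and push its straight leg down through the cross hole in the pin's free end until the bow snaps over the pin and the cotter is fully seated, and let go of it. The pin has been left turned, so feel for the hole and bring it upright with the leg; press gently, with no more than about 25 N on the pin, and leave the sticky notes and the solder spool where they are.

Things in the scene. Friction and masses are not known exactly. Their poses are not given: they have to be found in the camera images.
- fixture: Board fixture, screwed down: grey base plate 150x84x10 mm; origin on the desk under the fork's middle. z up, x along the steel hold-down bar to its far hinge, y along the pin towards the pin's head. Plate: x -35 to 115 mm, y -42 to 42. Fork: two cheeks 28 mm wide, outer faces at y -16 and 16 mm, tops 62 mm above the desk; bar, board and hinge are lower. Place and heading vary.
- lock_point (a point): Fixed point of the fixture, same axes: on the pin's axis, 48 mm above the desk and 27 mm from the fork's middle towards -y. The centre of the pin's cross hole comes to lie here when the pin is fully home, 11 mm clear of the fork cheek.
- pin (a joint): Slide of the pin in m: 0 is drawn back, with the cross hole hidden in the fork; 0.020 is fully home, the head hard against the fork. It moves towards the fixture's -y against about 4 N of friction and stays where it is left.
- pin_head (a point): Centre of the outer face of the pin's head (disc 28 mm across, 8 mm thick). The pin is a rod 20 mm across, 48 mm above the desk. Its 6 mm cross hole is 51 mm from here towards -y. The pin sits turned about its axis by 0.46 to 0.76 rad (unknown), so the hole's upper mouth is 4.4 to 6.9 mm to the +x side of the crown; a leg caught in it turns the pin when moved to -x (0.06 N m of friction).
- cotter_grip (a point): Centre of the cotter's black ribbed grip, 28 (x) by 12 (y) by 36 mm (z). z up, away from the legs; x from straight leg to bow. The straight leg, 4 mm wire with a flat end, is 6 mm from here towards -x and ends 50 mm below here; the bow, 3.5 mm wire on the +x side, ends 45 mm below. Starts upright in the stand, legs in the slot, grip resting on top, this point 58 mm up. About 0.12 kg.
- cotter_seat (a point): Point on the straight leg's axis, 28.5 mm below the grip's centre and 6 mm to its -x side, same axes (leg's end 21.5 mm below here). Seated, it is at lock_point, leg upright across the pin, the grip's underside 0.5 mm above the pin's crown; the cotter's x lies along the fixture's x or opposite to it (bow on either side of the pin).
- bow (a joint): Spread of the bow in rad: 0 at rest; sprung out to about 0.08 as its narrow part passes the pin's widest part. It meets the pin when cotter_seat is about 16 mm above lock_point, takes a push of some 5 to 10 N, gives way and draws the cotter down from about 10 mm above, and is back near 0 once snapped over.
- stand: Fixed grey slotted stand for cotters, 64 (x) by 76 (y) by 40 mm high, origin at the centre of its underside; three slots along its x, the cotter stands in the middle one with its axes parallel to the stand's. Place and heading vary. Between stand and fixture, farther back, stands a tall open instrument chassis: carry the cotter high (0.2 m or more) and in front of it.
- sticky_notes: Block of sticky notes, 52x52x16 mm; origin at the centre of its underside.
- solder_spool: Solder spool standing on its flange, 56 mm across and 32 mm high; origin at the centre of its underside.

How it is judged:
By the outcome, as a careful person would: the job done as asked, in the order asked, and still so for the second after the job is handed in, with the robot touching nothing.
It also fails if it takes over 72 s, if anything falls off the work surface, if the arm or the gripper's body presses on something with over 40 N, if the wrist force passes 120 N, or if a joint passes its speed limit or range.

## Working session

There is one attempt and no reset: what is moved stays moved. The work goes in short steps, Python scripts to look and compute and a tool call to move; the robot and the scene stay as the last step left them, time stands still between calls to the robot, and variables do not carry over. Pictures are saved under pics/ and viewed, at most 10 in all, crops included, and the job is handed in when it is done.

Besides the shell and the picture viewer there is one more tool, called after ">>>" as name(argument=value, ...), one argument or row to a line, values as JSON. arm_command: Moves the arm, as the interface text tells. Shift numbers are shares of 500 mm and turn numbers shares of 120 degrees, none past 1 either way. Its arguments: {"type":"object","properties":{"commands":{"type":"array","items":{"type":"number"}},"newtons":{"type":"number"}},"required":["commands"]}

```bash
mkdir -p pics; ls; cat > h.py <<'E'
import numpy as np, cv2
from rig import env, optics
def snap(n):
    s=env.observe(); d=optics.get_image(n); d['s']=s; return d
def ray(d,u,v):
    K=np.array(d['intrinsics']); x=(u-K[0,2])/K[0,0]; y=(v-K[1,2])/K[1,1]
    if 'tool_from_camera' in d:
        r=np.hypot(x,y); c=np.array([x/r*np.sin(r),y/r*np.sin(r),np.cos(r)]) if r>0 else np.array([0,0,1.])
        T=np.array(d['tool_from_camera']); R=np.array(d['s']['tool_rot']); p=np.array(d['s']['position'])
        return p+R@T[:3,3], R@T[:3,:3]@c
    R=np.array(d['orientation']); return np.array(d['origin']), R@np.array([x,y,1])/np.linalg.norm([x,y,1])
def atz(d,u,v,z):
    o,r=ray(d,u,v); return o+r*(z-o[2])/r[2]
def tri(rays):
    A=np.zeros((3,3));b=np.zeros(3)
    for o,r in rays:
        P=np.eye(3)-np.outer(r,r);A+=P;b+=P@o
    p=np.linalg.solve(A,b); return p,[np.linalg.norm((np.eye(3)-np.outer(r,r))@(p-o))*1000 for o,r in rays]
def save(d,f,crop=None,k=1):
    im=d['image'][:,:,::-1]
    if crop: a,b,c,e=crop; im=im[b:e,a:c]
    if k!=1: im=cv2.resize(im,None,fx=k,fy=k,interpolation=cv2.INTER_CUBIC)
    cv2.imwrite(f,im)
E
python3 - <<'E'
from h import *
import pickle
D={n:snap(n) for n in('scene','side','wrist')}
pickle.dump(D,open('d0.pkl','wb'))
for n in D:
    save(D[n],f'pics/{n}0.png',k=1.25 if n!='wrist' else 1)
    print(n,D[n].get('origin'),D[n].get('orientation'),D[n]['intrinsics'],D[n].get('tool_from_camera'))
print(env.observe())
E
```

```text
pics
scene [-0.1951084  -0.79843429  0.61973846] [[ 0.77302882 -0.30646326  0.55543381]
 [-0.63416462 -0.39565398  0.664299  ]
 [ 0.01617636 -0.86575874 -0.50020009]] [[445.20759698   0.         318.36059455]
 [  0.         445.20759698 195.08030018]
 [  0.           0.           1.        ]] None
side [ 0.271989   -0.84747082  0.41836087] [[ 0.97674996 -0.09232907  0.1934809 ]
 [-0.21434438 -0.40374956  0.88940586]
 [-0.00400019 -0.91019868 -0.41415259]] [[365.68125908   0.         321.84129524]
 [  0.         365.68125908 201.54696229]
 [  0.           0.           1.        ]] None
wrist None None [[309.70691629   0.         316.27999337]
 [  0.         309.70691629 194.15469114]
 [  0.           0.           1.        ]] [[-3.81925142e-04 -9.61295007e-01 -2.75520894e-01  6.94340474e-02]
 [ 9.99999771e-01 -5.21106795e-04  4.31953831e-04 -2.64465266e-04]
 [-5.58810871e-04 -2.75520666e-01  9.61294986e-01 -1.23309349e-01]
 [ 0.00000000e+00  0.00000000e+00  0.00000000e+00  1.00000000e+00]]
{'time_s': 0.15, 'q': array([ 5.49875693e+01,  2.18329958e+01,  7.43717486e+01, -1.14522428e-03,
        8.38570651e+01, -1.23353931e+01]), 'qvel': array([ 0.03856946, -0.12689314, -0.11597461,  0.00518882, -0.09101882,
        0.01740254]), 'joint_efforts': array([ 2.03779477e-03, -4.48628855e+01, -2.31345105e+01, -1.17987538e-04,
        3.80435245e-03,  2.68447076e-05]), 'position': array([0.21193386, 0.5073165 , 0.24986325]), 'tool_rot': array([[-9.22693440e-01,  3.85533983e-01, -6.02677218e-04],
       [ 3.85534397e-01,  9.22693030e-01, -8.94952023e-04],
       [ 2.11051651e-04, -1.05811916e-03, -9.99999418e-01]]), 'ft_force': array([0.20959016, 0.4315167 , 0.93862627]), 'wrist_torque': array([-0.01000094, -0.00259726, -0.00298636]), 'gripper_force': 0.0, 'grip_width': 0.08547376092485626}
```

View pics/scene0.png

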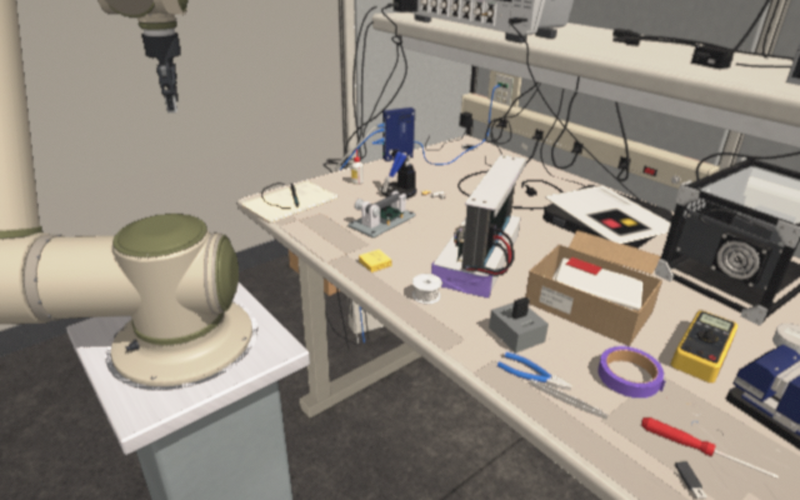

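View pics/side0.png

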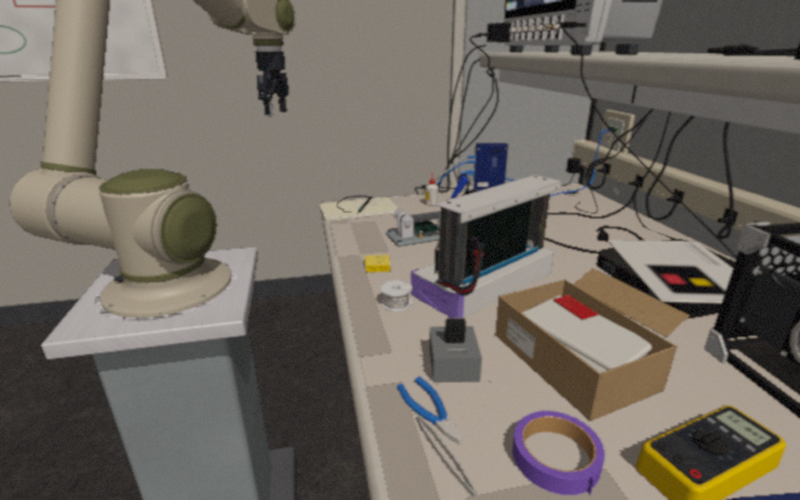

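View pics/wrist0.png

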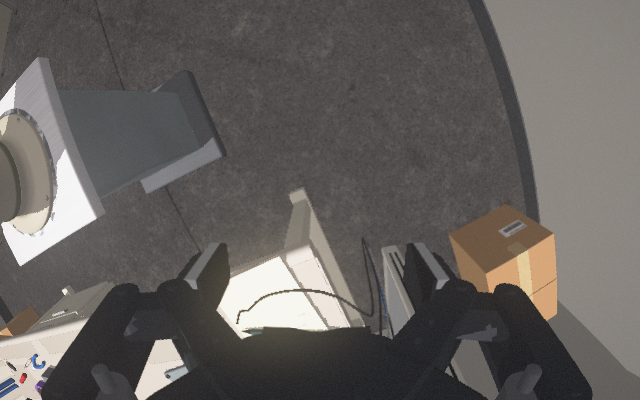

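Scene view (1.25×): fixture about (380,213), with the white pin and head end at (365,209). Stand is about (518,325) with the black grip at (520,308). Notes are at (375,260), spool at (427,287), chassis at (490,215). Side view: fixture (413,230), stand (455,352), grip (455,330). The wrist camera sees only the table edge and floor.

```bash
python3 - <<'E'
from h import *
import pickle
D=pickle.load(open('d0.pkl','rb'))
S,T=D['scene'],D['side']
f=lambda d,u,v:ray(d,u/1.25,v/1.25)
print('grip top',tri([f(S,520,301),f(T,456,320)]))
print('grip mid/bottom',tri([f(S,520,311),f(T,456,340)]))
print('pinwhite',tri([f(S,368,206),f(T,404,218)]))
for n,a,b,z in[('notes',(375,260),(378,264),.016),('spool',(427,285),(396,295),.02)]:
  print(n,atz(S,a[0]/1.25,a[1]/1.25,z),atz(T,b[0]/1.25,b[1]/1.25,z))
for a in [(490,322),(518,347),(547,327),(519,307)]: print('stand top S',atz(S,a[0]/1.25,a[1]/1.25,.04 if a!=(518,347) else 0))
for a in [(349,229),(367,236),(414,214)]: print('fixt base S',atz(S,a[0]/1.25,a[1]/1.25,.01))
a=cv2.resize(S['image'][130:210,260:380,::-1],None,fx=5,fy=5,interpolation=cv2.INTER_CUBIC)
b=cv2.resize(T['image'][150:210,290:370,::-1],None,fx=5,fy=5,interpolation=cv2.INTER_CUBIC)
c=np.zeros((400,800,3),np.uint8)
c=np.zeros((600,800,3),np.uint8); c[:a.shape[0],:600]=a; 
g=cv2.resize(T['image'][250:310,335:395,::-1],None,fx=3,fy=3)
c[400:400+200,:400]=cv2.resize(T['image'][160:200,300:380,::-1],None,fx=5,fy=5,interpolation=cv2.INTER_CUBIC)
c[400:580,450:630]=g
cv2.imwrite('pics/c1.png',c)
E
```

```text
grip top (array([ 0.45632973, -0.34303008,  0.0715051 ]), [np.float64(1.5673174732768334), np.float64(1.567317473276932)])
grip mid/bottom (array([ 0.45789977, -0.34584929,  0.04563671]), [np.float64(3.129396878315694), np.float64(3.1293968783156845)])
pinwhite (array([0.49003916, 0.13160002, 0.05079767]), [np.float64(1.9026663412003857), np.float64(1.9026663412004494)])
notes [ 0.39562444 -0.01910424  0.016     ] [ 0.39979432 -0.02969448  0.016     ]
spool [ 0.41501222 -0.15763747  0.02      ] [ 0.4085208  -0.16661409  0.02      ]
stand top S [ 0.40444367 -0.32662483  0.04      ]
stand top S [ 0.43236958 -0.37014603  0.        ]
stand top S [ 0.46943701 -0.39476896  0.04      ]
stand top S [ 0.47611444 -0.32926096  0.04      ]
fixt base S [0.43641352 0.13255702 0.01      ]
fixt base S [0.44939856 0.08102667 0.01      ]
fixt base S [0.60411767 0.09907591 0.01      ]
```

View pics/c1.png

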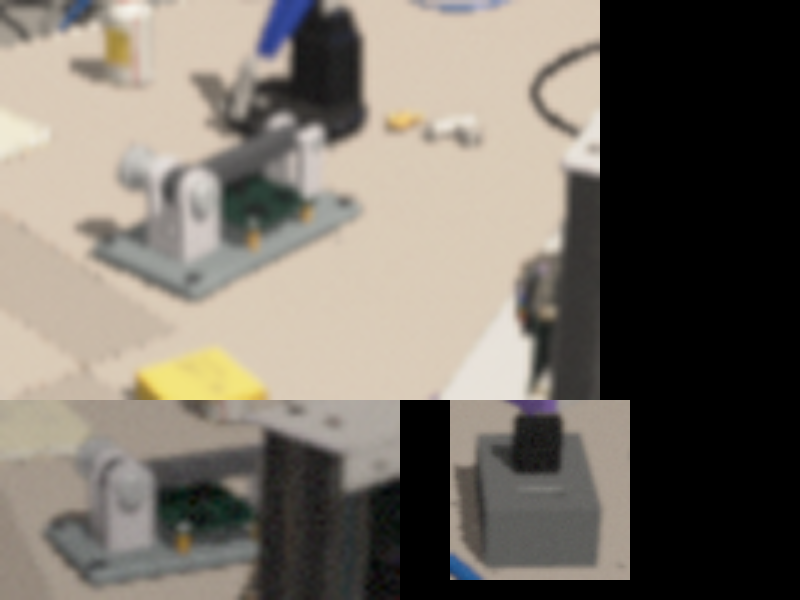

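The fixture is near (0.49, 0.11) with its x heading about +7°, and the pin head is on its world +y side. The stand and grip are near (0.457, -0.344). I'll go above the fixture for a close wrist view.

>>> arm_command(
  commands=[-1,-0.79,-0.51,0,0,0,-0.25,-1,-0.79,-0.51,0,0,0,-0.25,-1,-0.79,-0.51,0,0,0,-0.25,-1,-0.79,-0.51,0,0,0,-0.25,-1,-0.79,-0.51,0,0,0,-0.25,-1,-0.79,-0.51,0,0,0,-0.25,-1,-0.79,-0.51,0,0,0,-0.25,-1,-0.79,-0.51,0,0,0,-0.25,-1,-0.79,-0.51,0,0,0,-0.25,-1,-0.79,-0.51,0,0,0,-0.25,-1,-0.79,-0.51,0,0,0,-0.25,-1,-0.79,-0.51,0,0,0,-0.25],
)

```text
time_s: 1.15
position: [0.4795, 0.117, 0.2501]
tool_rot: [[-0.992, -0.126, 0.0], [-0.126, 0.992, -0.0], [0.0, -0.0, -1.0]]
ft_force: [-0.2, 0.7, 0.4]
grip_width: 0.0854
gripper_force: 0.0
```

>>> arm_command(
  commands=[-1,0,0,0,0,0,0,-1,0,0,0,0,0,0,-1,0,0,0,0,0,0],
)

```text
time_s: 1.4
position: [0.4777, 0.1202, 0.2501]
tool_rot: [[-0.992, -0.127, -0.001], [-0.127, 0.992, 0.0], [0.001, 0.0, -1.0]]
ft_force: [-0.5, 0.0, -0.0]
grip_width: 0.0855
gripper_force: 0.0
```

```bash
python3 - <<'E'
from h import *
import pickle
d=snap('wrist'); pickle.dump(d,open('w1.pkl','wb')); save(d,'pics/w1.png',(160,60,480,300),2.5)
print(d['s']['position'],d['s']['tool_rot'],d['s']['q'])
E
```

```text
[0.47774639 0.12022308 0.25011666] [[-9.91851105e-01 -1.27400082e-01 -7.77640066e-04]
 [-1.27400321e-01  9.91851343e-01  2.65995903e-04]
 [ 7.37415444e-04  3.62899925e-04 -9.99999662e-01]] [ 3.18623614e-01  1.60717983e+01  8.30986391e+01  1.56865402e-02
  8.08740330e+01 -9.70032572e+01]
```

View pics/w1.png

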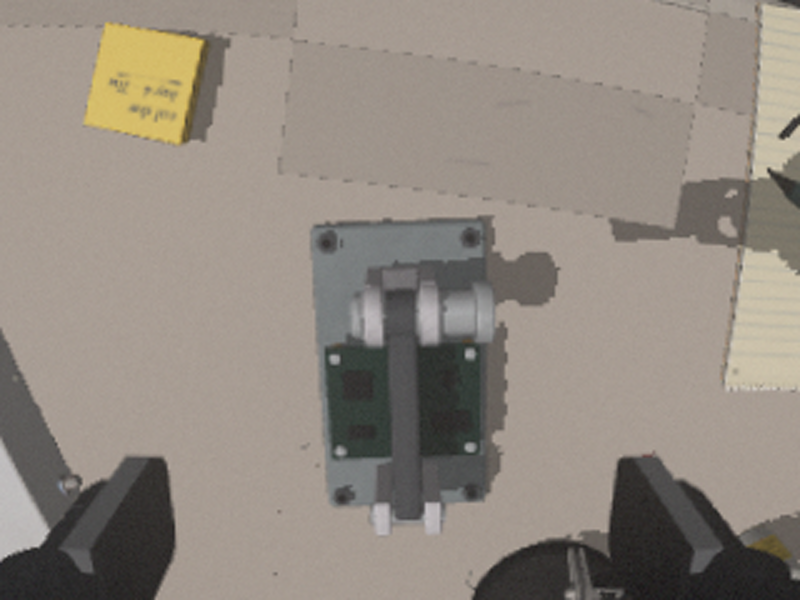

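The wrist view (2.5× crop, offset 160,60) shows the plate corners at (312,226), (483,219), (485,500) and (331,505). The fork cheeks are at x 365–383 and 418–440. The pin head face edge is at x≈493, v≈313. The pin is drawn back, with its head to the right (+y). The sticky notes are at the upper left.

```bash
python3 - <<'E'
from h import *
import pickle
d=pickle.load(open('w1.pkl','rb'));D=pickle.load(open('d0.pkl','rb'))
w=lambda u,v,z:atz(d,160+u/2.5,60+v/2.5,z)
C=[w(*a,.01) for a in[(312,226),(483,219),(485,500),(331,505)]]
print(np.round(C,4)); 
for i in range(4): print(np.linalg.norm(C[i]-C[(i+1)%4]))
obj=np.array([[-.035,-.042],[-.035,.042],[.115,.042],[.115,-.042]])
P=np.array(C)[:,:2]; a=obj-obj.mean(0); b=P-P.mean(0)
th=np.arctan2((a[:,0]*b[:,1]-a[:,1]*b[:,0]).sum(),(a*b).sum()); R=np.array([[np.cos(th),-np.sin(th)],[np.sin(th),np.cos(th)]])
o=P.mean(0)-R@obj.mean(0); print('th',np.degrees(th),'o',o,'res mm',(P-o-(R@obj.T).T)*1e3)
F=lambda p:R.T@(p[:2]-o)*1e3
print('head right edge f',F(w(493,313,.048)),F(w(493,283,.048)),F(w(493,343,.048)))
print('cheek tops', F(w(365,313,.062)),F(w(440,313,.062)))
# check with scene: cheek/plate corners
S=D['scene']
for u,v in[(95,252),(195,298),(360,208)]: print('scene corner f',F(atz(S,260+u/5,130+v/5,.01)))
f=lambda u,v:ray(S,260+u/5,130+v/5)
# pin head face centre two views scene (137,168 head disc) & wrist
print('head tri',tri([f(137,168),ray(d,160+491/2.5,60+313/2.5)]))
print('lock',o+R@[0,-.027],'head face',o+R@[0,.044])
E
```

```text
[[0.4632 0.0806 0.01  ]
 [0.4495 0.1605 0.01  ]
 [0.5959 0.1857 0.01  ]
 [0.6089 0.1048 0.01  ]]
0.08109777654569345
0.14847826395373087
0.08186092777384668
0.1477265220969907
th 9.573205592203328 o [0.48993441 0.12623216] res mm [[ 0.79980986  1.55581632]
 [ 1.08854884 -1.33893878]
 [-0.49274862 -1.11789539]
 [-1.39561008  0.90101785]]
head right edge f [ 2.17890218 39.92383452] [-11.21303684  40.02168813] [15.84176314 39.86951164]
cheek tops [ -3.54681822 -15.21861626] [-2.31038637 15.92305662]
scene corner f [-40.18368075  27.66826015]
scene corner f [-40.57162904 -52.07304902]
scene corner f [107.67191788 -49.23635364]
head tri (array([0.48773524, 0.16493736, 0.04427594]), [np.float64(1.5015454651933933), np.float64(1.5015454651934037)])
lock [0.49442471 0.09960816] head face [0.48261687 0.16961941]
```

>>> arm_command(
  commands=[1,-0.02,0.153,0.2,0,0,-0.019,1,-0.02,0.153,0.2,0,0,-0.019,1,-0.02,0.153,0.2,0,0,-0.019,1,-0.02,0.153,0.2,0,0,-0.019,1,-0.02,0.153,0.2,0,0,-0.019,1,-0.02,0.153,0.2,0,0,-0.019,1,-0.02,0.153,0.2,0,0,-0.019,1,-0.02,0.153,0.2,0,0,-0.019],
  newtons=40,
)

```text
time_s: 2.12
position: [0.4789, 0.1967, 0.1517]
tool_rot: [[-0.986, -0.166, 0.003], [-0.166, 0.986, 0.0], [-0.003, -0.0, -1.0]]
ft_force: [0.1, -0.2, 0.4]
grip_width: 0.0001
gripper_force: 0.0
```

```bash
python3 - <<'E'
from h import *
import pickle
d=snap('wrist'); pickle.dump(d,open('w2.pkl','wb')); save(d,'pics/w2.png',(100,60,420,300),2.5)
print(d['s']['position'],d['s']['tool_rot'],d['s']['q'],d['s']['grip_width'])
E
```

```text
[0.4788944  0.19665429 0.15174663] [[-9.86073884e-01 -1.66284934e-01  2.75982264e-03]
 [-1.66284608e-01  9.86077739e-01  3.48769164e-04]
 [-2.77939473e-03 -1.15003863e-04 -9.99996131e-01]] [ 9.20927351e+00  2.41110136e+01  8.85280793e+01 -6.05423115e-03
  6.72016208e+01 -9.03602846e+01] 0.00011305241267354153
```

View pics/w2.png

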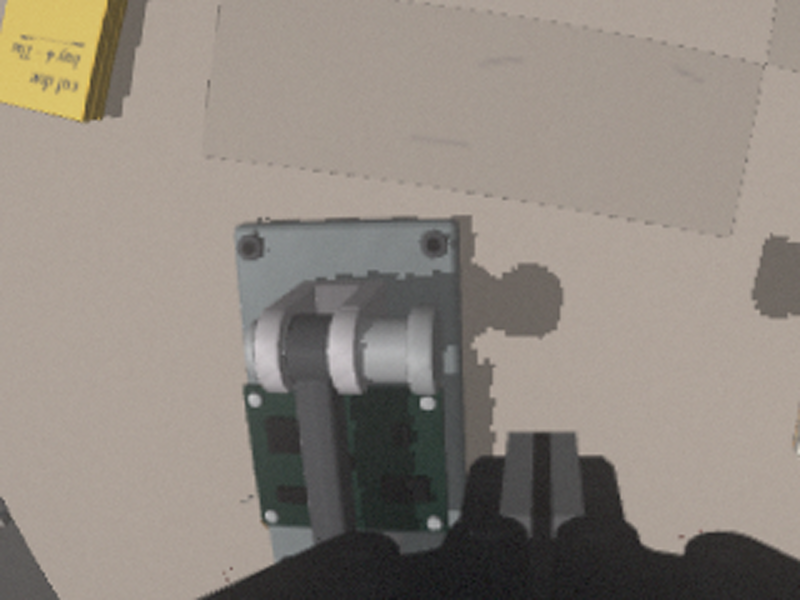

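Second wrist view (2.5×, offset 100,60): head rim's right edge is at (434,350), spanning v 308–392. The plate's near corners are (237,226) and (458,219). The closed fingers are at u≈542.

```bash
cat >> h.py <<'E'
th=np.radians(9.573); R2=np.array([[np.cos(th),-np.sin(th)],[np.sin(th),np.cos(th)]]); o2=np.array([.48993,.12623])
F=lambda p:np.r_[R2.T@(np.array(p)[:2]-o2)*1e3,np.array(p)[2]*1e3] if len(p)>2 else R2.T@(np.array(p)-o2)*1e3
W=lambda x,y:o2+R2@(np.array([x,y])/1e3)
E
python3 - <<'E'
from h import *
import pickle
a=pickle.load(open('w1.pkl','rb'));b=pickle.load(open('w2.pkl','rb'))
ra=lambda u,v:ray(a,160+u/2.5,60+v/2.5); rb=lambda u,v:ray(b,100+u/2.5,60+v/2.5)
for n,p,q in[('nl',(312,226),(237,226)),('nr',(483,219),(458,219)),('rim top',(493,283),(434,308)),('rim bot',(493,343),(434,392)),('rim mid',(493,313),(434,350)),('screwL',(326,242),(250,246)),('screwR',(470,238),(434,243)),('cheekR top',(440,284),(362,308)),('cheekL',(365,290),(268,308))]:
    t,e=tri([ra(*p),rb(*q)]); print(n,np.round(F(t),1),np.round(e,1))
for q in[(237,226),(458,219)]: print(np.round(F(atz(b,100+q[0]/2.5,60+q[1]/2.5,.01)),1))
print('rim at .048',F(atz(b,100+434/2.5,60+350/2.5,.048)), 'z.062', F(atz(b,100+434/2.5,60+350/2.5,.062)))
print('cur',F(b['s']['position']))
E
```

```text
nl [-33.2 -41.1   5.4] [0.1 0.1]
nr [-33.1  41.5   1.6] [0. 0.]
rim top [-12.9  39.3  53.4] [0.5 0.5]
rim bot [12.7 38.7 56.2] [0.6 0.6]
rim mid [-0.1 39.  54.6] [0.6 0.6]
screwL [-26.2 -34.3  10.7] [0.1 0.1]
screwR [-25.7  34.   11.4] [0.3 0.3]
cheekR top [-12.7  16.8  51.5] [0.4 0.4]
cheekL [-11.1 -15.5  46.9] [1.1 1.1]
[-33.7 -39.2  10. ]
[-34.2  42.4  10. ]
rim at .048 [ 1.29419519 37.92215736 48.        ] z.062 [-3.05474943 39.94881408 62.        ]
cur [  0.82992623  71.27885862 151.74663037]
```

The frame fits: the plate is within 2 mm, the head centre is at x≈0 and its height is about 50 mm. I'll lower the closed fingers beside the head.

>>> arm_command(
  commands=[1,0,0,0.2,0,0,0,1,0,0,0.2,0,0,0,1,0,0,0.2,0,0,0,1,0,0,0.2,0,0,0,1,0,-0.02,0.2,0,0,0,1,0,-0.02,0.2,0,0,0,1,0,-0.02,0.2,0,0,0],
)

```text
time_s: 2.75
position: [0.4812, 0.1866, 0.0522]
tool_rot: [[-0.986, -0.166, 0.004], [-0.166, 0.986, 0.0], [-0.004, -0.0, -1.0]]
ft_force: [-0.1, 0.0, 0.1]
grip_width: -0.0001
gripper_force: 0.0
```

>>> arm_command(
  commands=[1,0,-0.004,0,0,0,0,1,0,-0.008,0,0,0,0,1,0,-0.012,0,0,0,0,1,0,-0.016,0,0,0,0,1,0,-0.02,0,0,0,0],
)

```text
time_s: 3.17
position: [0.4817, 0.1775, 0.0506]
tool_rot: [[-0.986, -0.167, 0.0], [-0.167, 0.986, 0.001], [-0.0, 0.001, -1.0]]
ft_force: [-0.3, 4.4, 2.4]
grip_width: -0.0003
gripper_force: 2.1
```

Contact: 4.4 N, and the pin is sliding. I'll keep pushing.

>>> arm_command(
  commands=[1,0,-0.004,0,0,0,0,1,0,-0.008,0,0,0,0,1,0,-0.012,0,0,0,0,1,0,-0.016,0,0,0,0,1,0,-0.02,0,0,0,0,1,0,-0.024,0,0,0,0],
)

```text
time_s: 3.67
position: [0.4837, 0.1654, 0.0503]
tool_rot: [[-0.986, -0.167, 0.0], [-0.167, 0.986, 0.0], [-0.0, 0.0, -1.0]]
ft_force: [-0.2, 3.8, 2.4]
grip_width: -0.0001
gripper_force: 2.1
```

>>> arm_command(
  commands=[1,0,-0.004,0,0,0,0,1,0,-0.004,0,0,0,0],
)

```text
time_s: 3.83
position: [0.4841, 0.1634, 0.0503]
tool_rot: [[-0.986, -0.166, -0.0], [-0.166, 0.986, 0.0], [0.0, 0.0, -1.0]]
ft_force: [-0.9, 3.6, 1.2]
grip_width: -0.0001
gripper_force: 2.0
```

>>> arm_command(
  commands=[1,0,-0.003,0,0,0,0,1,0,-0.006,0,0,0,0,1,0,-0.006,0,0,0,0],
)

```text
time_s: 4.08
position: [0.4841, 0.1629, 0.0504]
tool_rot: [[-0.986, -0.166, -0.0], [-0.166, 0.986, 0.005], [-0.001, 0.005, -1.0]]
ft_force: [-1.6, 23.8, 3.3]
grip_width: -0.0002
gripper_force: 11.8
```

>>> arm_command(
  commands=[1,0,-0.003,0,0,0,0,1,0,-0.003,0,0,0,0],
)

```text
time_s: 4.25
position: [0.4841, 0.1628, 0.0504]
tool_rot: [[-0.986, -0.166, -0.0], [-0.166, 0.986, 0.007], [-0.001, 0.007, -1.0]]
ft_force: [-2.1, 32.9, 2.7]
grip_width: -0.0005
gripper_force: 16.5
```

The pin is home: a hard stop with the head against the fork. The last push peaked at 33 N, above the 25 N asked, because I sent two pushes in one batch. From here I press in single smaller steps. Now I retreat, lift and head for the stand.

>>> arm_command(
  commands=[1,0,0.03,0,0,0,0,1,0,0.03,-0.05,0,0,0,1,0,0.03,-0.4,0,0,0.1,1,0,0.03,-0.4,0,0,0.2,1,0,0.03,-0.4,0,0,0.3,1,0,0.03,-0.4,0,0,0.4,-1,0.26,-0.287,-0.4,0,0,0.5,-1,0.26,-0.287,-0.4,0,0,0.5,-1,0.26,-0.287,-0.4,0,0,0.5,-1,0.26,-0.287,-0.4,0,0,0.5,-1,0.26,-0.287,-0.4,0,0,0.5,-1,0.26,-0.287,-0.4,0,0,0.5],
)

```text
time_s: 5.25
position: [0.3781, -0.0087, 0.2505]
tool_rot: [[-0.63, 0.776, -0.001], [0.776, 0.63, -0.002], [-0.001, -0.002, -1.0]]
ft_force: [0.8, 0.8, 0.3]
grip_width: 0.0721
gripper_force: 0.0
```

```bash
python3 - <<'E'
from h import *
s=env.observe(); R=s['tool_rot']; p=s['position']; print(p,R,s['q'],s['ft_force'])
for t in [(.36,-.25,.26),(.46,-.34,.25)]: print(t,np.round(R.T@(np.array(t)-p)/.5,3))
import pickle
D=pickle.load(open('d0.pkl','rb'))
for u,v in[(434,270),(490,293),(470,262)]: print('chassis',atz(D['scene'],u/1.25,v/1.25,0))
print(tri([ray(D['scene'],490/1.25,165/1.25),ray(D['side'],445/1.25,205/1.25)]))
E
```

```text
[ 0.37806129 -0.0086834   0.2504659 ] [[-0.63033746  0.77632044 -0.00112837]
 [ 0.77632031  0.63033375 -0.00248007]
 [-0.00121408 -0.00243926 -0.99999629]] [-19.31489287   4.23642651  98.31404171  -0.15928128  77.4635904
 -58.35527345] [0.78908093 0.7855301  0.33116106]
(0.36, -0.25, 0.26) [-0.352 -0.332 -0.018]
(0.46, -0.34, 0.25) [-0.618 -0.29   0.002]
chassis [ 0.48349505 -0.10430979  0.        ]
chassis [ 0.5134297  -0.23216765  0.        ]
chassis [ 0.56495718 -0.1281229   0.        ]
(array([ 0.47921806, -0.2274236 ,  0.23482091]), [np.float64(34.527574227810206), np.float64(34.52757422781034)])
```

>>> arm_command(
  commands=[-1,-0.352,-0.332,0,0,0,0.06,-1,-0.352,-0.332,0,0,0,0.12,-1,-0.352,-0.332,0,0,0,0.18,-1,-0.352,-0.332,0,0,0,0.24,-1,-0.352,-0.332,0,0,0,0.3,-1,-0.352,-0.332,0,0,0,0.36,-1,-0.618,-0.29,0,0,0,0.42,-1,-0.618,-0.29,0,0,0,0.48,-1,-0.618,-0.29,0,0,0,0.54,-1,-0.618,-0.29,0,0,0,0.6,-1,-0.618,-0.29,0,0,0,0.66,-1,-0.618,-0.29,0,0,0,0.72],
)

```text
time_s: 6.25
position: [0.466, -0.3354, 0.2491]
tool_rot: [[0.728, 0.686, -0.002], [0.686, -0.728, 0.001], [-0.001, -0.002, -1.0]]
ft_force: [-0.9, -0.7, -0.2]
grip_width: 0.0852
gripper_force: 0.0
```

>>> arm_command(
  commands=[-1,0,0,0,0,0,0.06,-1,0,0,0,0,0,0.12,-1,0,0,0,0,0,0.18,-1,0,0,0,0,0,0.24,-1,0,0,0,0,0,0.28,-1,0,0,0,0,0,0.28,-1,0,0,0,0,0,0.28],
)

```text
time_s: 6.83
position: [0.4656, -0.3348, 0.25]
tool_rot: [[0.984, 0.177, -0.001], [0.177, -0.984, 0.0], [-0.001, -0.0, -1.0]]
ft_force: [0.6, -1.1, -0.3]
grip_width: 0.085
gripper_force: 0.0
```

```bash
python3 - <<'E'
from h import *
import pickle
d=snap('wrist'); pickle.dump(d,open('w3.pkl','wb')); save(d,'pics/w3.png',(200,80,440,260),3.2)
print(d['s']['position'],d['s']['tool_rot'],d['s']['q'],d['s']['grip_width'])
E
```

```text
[ 0.46560529 -0.33475675  0.25002773] [[ 9.84146618e-01  1.77354766e-01 -8.49637201e-04]
 [ 1.77354868e-01 -9.84146965e-01  4.57191037e-05]
 [-8.28059372e-04 -1.95681595e-04 -9.99999638e-01]] [-4.75240944e+01  2.42140358e+01  7.04893972e+01 -3.42496841e-02
  8.53313730e+01  3.22629786e+01] 0.08502528935933486
```

View pics/w3.png

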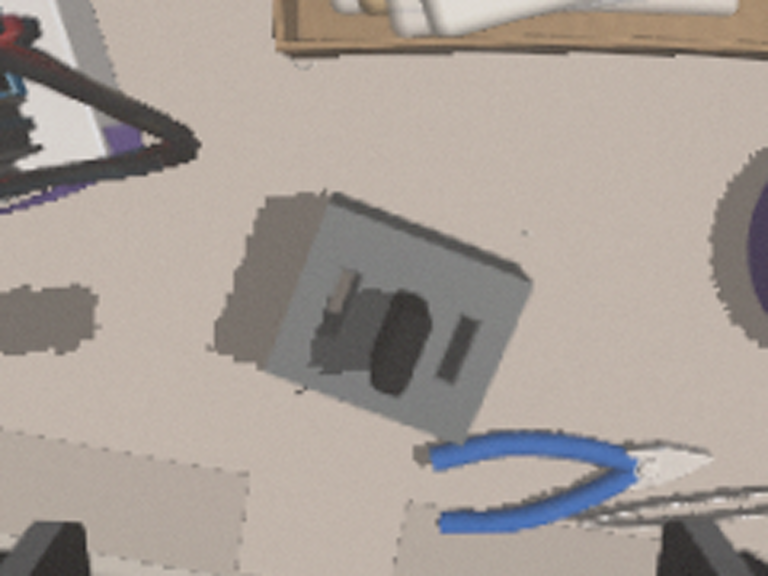

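Wrist view (3.2×, offset 200,80): stand top corners are at (333,198), (531,282), (465,440) and (265,368). The slots run along the short side, which is the stand x line. The grip-top oval spans (410,293) to (392,395), centre about (402,343). The box is at the top, the pliers at the lower right, and chassis cables at the left.

```bash
python3 - <<'E'
from h import *
import pickle
d=pickle.load(open('w3.pkl','rb'));D=pickle.load(open('d0.pkl','rb'))
px=lambda u,v:(200+u/3.2,80+v/3.2)
C=np.array([atz(d,*px(*a),.04) for a in[(333,198),(531,282),(465,440),(265,368)]])
print(np.round(C,4),[round(np.linalg.norm(C[i]-C[(i+1)%4])*1e3,1) for i in range(4)])
c=C.mean(0); obj=np.array([[.032,.038],[.032,-.038],[-.032,-.038],[-.032,.038]])
b=C[:,:2]-c[:2]; t=np.arctan2((obj[:,0]*b[:,1]-obj[:,1]*b[:,0]).sum(),(obj*b).sum()); print('stand x heading',np.degrees(t),'centre',c)
# mask of grip: dark pixels
im=cv2.cvtColor(d['image'],cv2.COLOR_RGB2HSV)[...,2]; m=(im[160:215,310:340]<60)
ys,xs=np.nonzero(m); print('dark',m.sum(),xs.mean()+310,ys.mean()+160, px(402,343))
for z in(.070,.076,.058): print('grip top',z,atz(d,*px(402,343),z), atz(d,*px(410,293),z),atz(d,*px(392,395),z))
f=lambda n,u,v:ray(D[n],u/1.25,v/1.25)
print('tri',tri([ray(d,*px(402,343)),f('side',456,320),f('scene',520,300)]))
s=d['s']; Rt=s['tool_rot']; print('yaw y',np.degrees(np.arctan2(Rt[1,1],Rt[0,1])))
E
```

```text
[[ 0.4959 -0.3162  0.04  ]
 [ 0.4797 -0.3882  0.04  ]
 [ 0.4189 -0.3773  0.04  ]
 [ 0.4329 -0.3026  0.04  ]] [np.float64(73.9), np.float64(61.7), np.float64(76.0), np.float64(64.5)]
stand x heading -11.425270089676411 centre [ 0.45686572 -0.34608009  0.04      ]
dark 84 322.5833333333333 181.73809523809524 (325.625, 187.1875)
grip top 0.07 [ 0.45794044 -0.34602228  0.07      ] [ 0.47427966 -0.34550464  0.07      ] [ 0.4403912  -0.34605918  0.07      ]
grip top 0.076 [ 0.45946578 -0.3455631   0.076     ] [ 0.47548174 -0.3450557   0.076     ] [ 0.44226373 -0.34559927  0.076     ]
grip top 0.058 [ 0.45488977 -0.34694065  0.058     ] [ 0.47187549 -0.34640252  0.058     ] [ 0.43664615 -0.346979    0.058     ]
tri (array([ 0.45698248, -0.3441835 ,  0.07262036]), [np.float64(2.2900600735232084), np.float64(1.2282909848474977), np.float64(1.5881076660253608)])
yaw y -79.7842796241981
```

The grip is centred on the stand at about (0.457, -0.346), with the stand x line at -11.4°. Heights agree: the top triangulates to 73 mm against 76 mm nominal. I'll align and descend to TCP z = 0.067.

>>> arm_command(
  commands=[-1,-0.02,0.019,0,0,0,0.06,-1,-0.02,0.019,0.05,0,0,0.12,-1,-0.02,0.019,0.1,0,0,0.18,-1,-0.02,0.019,0.18,0,0,0.18,-1,-0.02,0.019,0.26,0,0,0.18,-1,-0.02,0.019,0.31,0,0,0.18,-1,-0.02,0.019,0.366,0,0,0.18,-1,-0.02,0.019,0.366,0,0,0.18,-1,-0.02,0.019,0.366,0,0,0.18],
)

```text
time_s: 7.63
position: [0.4574, -0.3456, 0.0669]
tool_rot: [[0.98, -0.199, -0.002], [-0.199, -0.98, 0.002], [-0.002, -0.001, -1.0]]
ft_force: [0.4, -0.7, 0.9]
grip_width: 0.0852
gripper_force: 0.0
```

>>> arm_command(
  commands=[1,0,0,0,0,0,0,1,0,0,0,0,0,0,1,0,0,0,0,0,0,1,0,0,0,0,0,0,1,0,0,0,0,0,0,1,0,0,0,0,0,0,1,0,0,0,0,0,0,1,0,0,0,0,0,0],
  newtons=50,
)

```text
time_s: 8.3
position: [0.4577, -0.3458, 0.0679]
tool_rot: [[0.98, -0.2, 0.0], [-0.2, -0.98, -0.001], [0.001, 0.0, -1.0]]
ft_force: [-1.4, 0.7, 6.3]
grip_width: 0.0113
gripper_force: 49.0
```

>>> arm_command(
  commands=[1,0,0,-0.03,0,0,0,1,0,0,-0.08,0,0,0,1,0,0,-0.16,0,0,0,1,0,0,-0.24,0,0,0,1,0,0,-0.32,0,0,0,1,0,0,-0.4,0,0,0,1,-0.16,0,-0.4,0,0,0,1,-0.16,0,-0.4,0,0,0,1,-0.16,0,-0.4,0,0,0],
)

```text
time_s: 9.05
position: [0.3748, -0.3275, 0.2672]
tool_rot: [[0.979, -0.202, -0.003], [-0.202, -0.979, 0.002], [-0.003, -0.002, -1.0]]
ft_force: [1.0, -0.3, -0.5]
grip_width: 0.011
gripper_force: 48.9
```

```bash
python3 - <<'E'
from h import *
import pickle
D={n:snap(n) for n in('scene','side','wrist')}; pickle.dump(D,open('d4.pkl','wb'))
s=D['wrist']['s'];p=s['position'];print(p,s['tool_rot'],s['q'],s['grip_width'],s['gripper_force'],s['ft_force'])
out=np.zeros((600,800,3),np.uint8)
for i,n in enumerate(('scene','side')):
    d=D[n];R=np.array(d['orientation']);c=R.T@(p+[0,0,-.03]-d['origin']);K=d['intrinsics'];u=int(K[0,0]*c[0]/c[2]+K[0,2]);v=int(K[1,1]*c[1]/c[2]+K[1,2]);print(n,u,v)
    im=d['image'][max(v-25,0):v+25,u-33:u+34,::-1]; im=cv2.resize(im,(400,300),interpolation=cv2.INTER_CUBIC); out[:300,400*i:400*i+400]=im
im=D['wrist']['image'][220:370,216:416,::-1]; out[300:,:400]=cv2.resize(im,(400,300))
cv2.imwrite('pics/c4.png',out)
E
```

```text
[ 0.37838795 -0.32941618  0.26748013] [[ 9.79521663e-01 -2.01338798e-01  2.64715738e-05]
 [-2.01338800e-01 -9.79521656e-01  1.15715208e-04]
 [ 2.63151886e-06 -1.18675308e-04 -9.99999993e-01]] [-5.45895676e+01  1.62116377e+01  7.99170104e+01  5.10691071e-03
  8.38758767e+01  4.70251467e+01] 0.011365824059248322 48.85189890861511 [-0.55067759 -0.69786125 -1.99581052]
scene 394 178
side 317 165
```

View pics/c4.png

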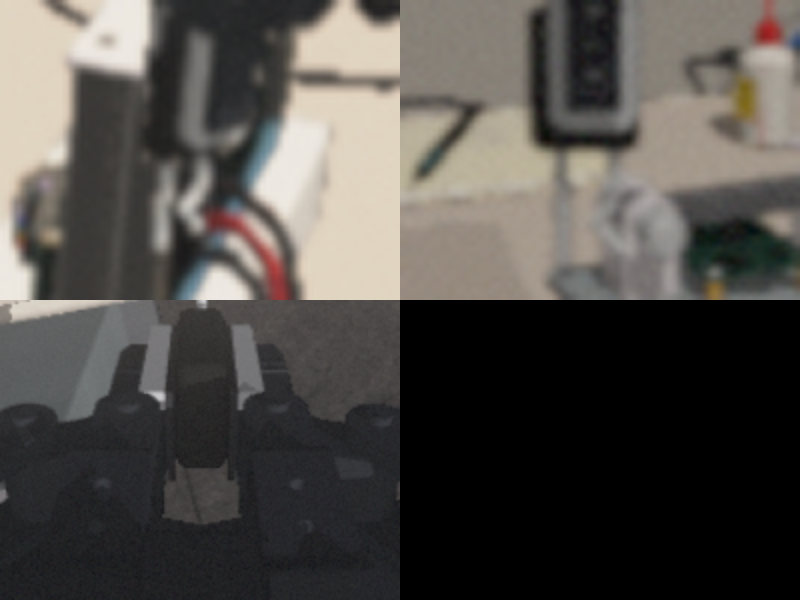

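Side crop: the straight leg hangs at u≈563, left of the grip centre at about 584, and the bow is on the right, so cotter x = tool +x. With a small turn the bow will lie on fixture +x. The cotter is held square at 11.3 mm.

```bash
python3 - <<'E'
from h import *
import pickle
D=pickle.load(open('d4.pkl','rb'));d=D['side'];s=d['s'];p=s['position'];R=s['tool_rot']
def onplane(u,v):
    o,r=ray(d,u,v); n=R[:,1]; t=n@(p-o)/(n@r); return np.round(R.T@(o+t*r-p)*1e3,1)
px=lambda u,v:(284+(u-400)/5.97,140+v/6)
print('grip left/right/bottom',onplane(*px(531,140)),onplane(*px(637,140)),onplane(*px(584,146)))
print('pad l/r',onplane(*px(545,120)),onplane(*px(640,120)),'leg',onplane(*px(562,200)),onplane(*px(564,250)),'bow neck',onplane(*px(605,190)))
s=env.observe();p=s['position'];R=s['tool_rot']
for t in [(.37,-.05,.27),(*W(13,-45),.20),(*W(13,-45),.15)]: print(np.round(t,4),np.round(R.T@(np.array(t)-p)/.5,3))
y=np.degrees(np.arctan2(R[1,0],R[0,0])); print('turn',-(9.57-y)/120)
E
```

```text
grip left/right/bottom [-16.1  -0.   26. ] [10.8  0.  26.2] [-2.7  0.  27.7]
pad l/r [-12.5   0.   20.7] [11.6  0.  20.9] leg [-8.5  0.  42.2] [-8.2  0.  55.9] bow neck [ 2.6  0.  39.5]
[ 0.37 -0.05  0.27] [-0.13  -0.545 -0.005]
[0.5102 0.084  0.2   ] [ 0.091 -0.863  0.135]
[0.5102 0.084  0.15  ] [ 0.091 -0.863  0.235]
turn -0.17621880292150466
```

>>> arm_command(
  commands=[1,-0.13,-0.545,0,0,0,-0.03,1,-0.13,-0.545,0,0,0,-0.06,1,-0.13,-0.545,0,0,0,-0.09,1,-0.13,-0.545,0,0,0,-0.12,1,-0.13,-0.545,0,0,0,-0.15,1,-0.13,-0.545,0,0,0,-0.176,1,-0.13,-0.545,0,0,0,-0.176,1,-0.05,-0.62,0,0,0,-0.176,1,0.01,-0.7,0.05,0,0,-0.176,1,0.06,-0.78,0.13,0,0,-0.176,1,0.091,-0.863,0.2,0,0,-0.176,1,0.091,-0.863,0.235,0,0,-0.176],
)

```text
time_s: 10.2
position: [0.5004, 0.0709, 0.1711]
tool_rot: [[0.986, 0.168, 0.003], [0.168, -0.986, 0.0], [0.003, 0.0, -1.0]]
ft_force: [1.1, -1.3, -0.9]
grip_width: 0.0109
gripper_force: 49.2
```

>>> arm_command(
  commands=[1,0,0,0,0,0,0,1,0,0,0,0,0,0,1,0,0,0,0,0,0],
)

```text
time_s: 10.45
position: [0.4984, 0.0684, 0.1723]
tool_rot: [[0.986, 0.167, 0.0], [0.167, -0.986, -0.0], [0.0, 0.0, -1.0]]
ft_force: [0.1, -0.4, -0.6]
grip_width: 0.011
gripper_force: 49.1
```

```bash
python3 - <<'E'
from h import *
import pickle
d=snap('wrist'); pickle.dump(d,open('w5.pkl','wb'))
s=d['s'];print(s['position'],F(s['position']),s['tool_rot'],s['q'],s['grip_width'],s['ft_force'])
o,_=ray(d,320,200);T=np.array(d['tool_from_camera']);K=d['intrinsics']
c=(np.linalg.inv(T)@np.r_[s['tool_rot'].T@(np.r_[W(0,-27),.058]-s['position']),1])[:3]
a=np.arctan2(np.hypot(c[0],c[1]),c[2]);q=np.array([c[0],c[1]])/np.hypot(c[0],c[1])*a*K[0,0]+[K[0,2],K[1,2]];print('lock crown px',q)
u,v=int(q[0]),int(q[1]); print('crop',u-70,v-50)
save(d,'pics/w5.png',(u-70,v-50,u+70,v+50),5.7)
E
```

```text
[0.49837041 0.06843179 0.17231318] [ -1.28920186 -58.39701272 172.3131802 ] [[ 9.85930682e-01  1.67154413e-01  3.04633022e-04]
 [ 1.67154487e-01 -9.85930687e-01 -2.39195557e-04]
 [ 2.60364452e-04  2.86751015e-04 -9.99999925e-01]] [-5.68347926e+00  2.14528828e+01  8.90169266e+01 -1.27131957e-02
  6.95114654e+01  7.46985545e+01] 0.01104474881240676 [ 0.06077358 -0.3943195  -0.60534467]
lock crown px [276.73533498 195.18305507]
crop 206 145
```

View pics/w5.png

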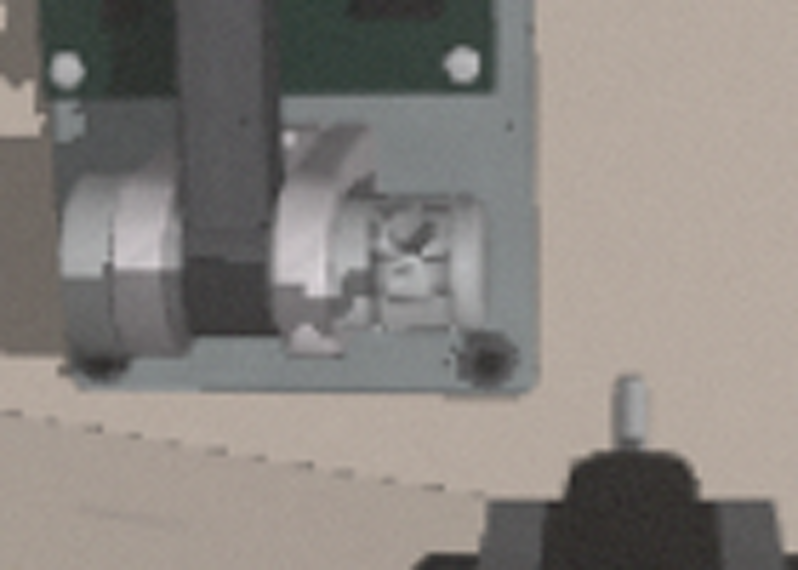

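Wrist view (5.7×, offset 206,145): the pin's free end has the dark hole mouth at (411,231), on the +x side of the crown as told. The pin spans v≈197–328 and its free end is at u≈487. The bow wire hangs at u≈631 beside the grip. Tool y is well aligned with fixture y.

```bash
python3 - <<'E'
from h import *
import pickle
d=pickle.load(open('w5.pkl','rb')); px=lambda u,v:(206+u/5.7,145+v/5.7); s=d['s']
for n,a,z in[('hole',(411,231),.056),('pin end',(487,262),.05),('pin top edge',(430,197),.048),('pin bottom edge',(430,328),.048),('cheek outer top',(330,240),.06),('collarL',(376,262),.058),('plate corner',(538,392),.01),('plate nl-ish screw',(490,358),.01),('pcb hole R',(463,63),.02)]:
    w=atz(d,*px(*a),z); print(n,np.round(F(w),1),'tool',np.round(s['tool_rot'].T@(w-s['position'])*1e3,1))
o,r=ray(d,*px(631,380)); Rt=s['tool_rot'];q=Rt.T@(o-s['position'])*1e3;r=Rt.T@r
for z in(45,55): print('bow',q+r*(z-q[2])/r[2])
E
```

```text
hole [  7.5 -28.1  56. ] tool [  8.8 -30.3 116.3]
pin end [  1.3 -38.3  50. ] tool [  2.6 -20.1 122.3]
pin top edge [ 10.5 -30.   48. ] tool [ 11.8 -28.4 124.3]
pin bottom edge [ -9.4 -29.4  48. ] tool [ -8.1 -29.  124.3]
cheek outer top [  7.3 -17.2  60. ] tool [  8.5 -41.3 112.3]
collarL [  3.5 -23.3  58. ] tool [  4.8 -35.2 114.3]
plate corner [-32.9 -43.2  10. ] tool [-31.6 -15.3 162.3]
plate nl-ish screw [-26.7 -35.1  10. ] tool [-25.5 -23.4 162.3]
pcb hole R [ 25.7 -32.6  20. ] tool [ 27.  -25.9 152.3]
bow [11.5541138  0.6366214 45.       ]
bow [ 8.06041616  0.64284892 55.        ]
```

In this view the hole is 10.9 mm from the cheek (11 expected), and the pin edges are at ±10 mm about x = 0.5. Moving relative to the bow, that is tool x +15.3, y -30.9. I'll hover with the leg's end about 8 mm above the crown.

>>> arm_command(
  commands=[1,0.031,-0.062,0,0,0,0,1,0.031,-0.062,0,0,0,0,1,0.031,-0.062,0.05,0,0,0,1,0.031,-0.062,0.092,0,0,0,1,0.031,-0.062,0.092,0,0,0,1,0.031,-0.062,0.092,0,0,0],
)

```text
time_s: 11.0
position: [0.508, 0.1009, 0.1269]
tool_rot: [[0.986, 0.165, 0.0], [0.165, -0.986, -0.0], [0.0, 0.0, -1.0]]
ft_force: [-0.2, 0.7, -1.0]
grip_width: 0.0112
gripper_force: 49.4
```

```bash
cat > st.py <<'E'
from h import *
s=env.observe();p=F(s['position']);f=R2.T@s['ft_force'][:2]
print('F',np.round(p,2),'legF',np.round([p[0]-7.7,p[1],p[2]-59.9],2),'frc',np.round([*f,s['ft_force'][2]],1),'w',s['grip_width'],'yaw',np.degrees(np.arctan2(s['tool_rot'][1,0],s['tool_rot'][0,0])),s['time_s'])
E
python3 st.py
```

```text
F [ 13.65 -27.98 126.89] legF [  5.95 -27.98  66.99] frc [-0.   0.7 -1. ] w 0.011197823234034857 yaw 9.524753475673686 11.0
```

>>> arm_command(
  commands=[1,0,0,0.006,0,0,0,1,0,0,0.012,0,0,0,1,0,0,0.018,0,0,0,1,0,0,0.018,0,0,0],
)

```text
time_s: 11.33
position: [0.508, 0.1015, 0.1171]
tool_rot: [[0.986, 0.166, 0.0], [0.166, -0.986, -0.0], [0.0, 0.0, -1.0]]
ft_force: [0.1, -0.2, -1.4]
grip_width: 0.0109
gripper_force: 49.4
```

>>> arm_command(
  commands=[1,0,0,0.002,0,0,0,1,0,0,0.004,0,0,0,1,0,0,0.004,0,0,0],
)

```text
time_s: 11.58
position: [0.5083, 0.1016, 0.1151]
tool_rot: [[0.986, 0.166, 0.001], [0.166, -0.986, 0.0], [0.001, 0.0, -1.0]]
ft_force: [1.5, 0.2, -1.5]
grip_width: 0.0109
gripper_force: 49.5
```

```bash
python3 st.py
```

```text
F [ 14.   -27.34 115.05] legF [  6.3  -27.34  55.15] frc [ 1.5 -0.1 -1.5] w 0.010937954765153106 yaw 9.57737039787419 11.5833
```

>>> arm_command(
  commands=[1,0,0,0.002,0,0,0,1,0,0,0.002,0,0,0,1,0,0,0.002,0,0,0],
)

```text
time_s: 11.83
position: [0.5081, 0.1016, 0.114]
tool_rot: [[0.986, 0.166, 0.0], [0.166, -0.986, 0.0], [0.0, -0.0, -1.0]]
ft_force: [1.2, -0.0, -1.8]
grip_width: 0.0112
gripper_force: 49.5
```

```bash
python3 st.py
```

```text
F [ 13.86 -27.29 113.98] legF [  6.16 -27.29  54.08] frc [ 1.2 -0.2 -1.8] w 0.01120988387969519 yaw 9.579437697927268 11.8333
```

No resistance 3 mm below the rim, so the leg is likely in the mouth. I'll go a little deeper.

>>> arm_command(
  commands=[1,0,0,0.002,0,0,0,1,0,0,0.002,0,0,0,1,0,0,0.002,0,0,0],
)

```text
time_s: 12.08
position: [0.5081, 0.1016, 0.113]
tool_rot: [[0.986, 0.166, 0.0], [0.166, -0.986, 0.0], [0.0, 0.0, -1.0]]
ft_force: [2.7, -0.1, -2.2]
grip_width: 0.0113
gripper_force: 49.5
```

```bash
python3 st.py
```

```text
F [ 13.77 -27.31 112.97] legF [  6.07 -27.31  53.07] frc [ 2.6 -0.5 -2.2] w 0.011286784906698065 yaw 9.57958374047218 12.0833
```

Now I bring it upright: move -x in small steps with the leg in the hole.

>>> arm_command(
  commands=[1,-0.002,0,0,0,0,0,1,-0.004,0,0,0,0,0,1,-0.004,0,0,0,0,0],
)

```text
time_s: 12.33
position: [0.5068, 0.1013, 0.1133]
tool_rot: [[0.986, 0.166, 0.003], [0.166, -0.986, 0.0], [0.003, 0.0, -1.0]]
ft_force: [5.0, 1.1, -2.2]
grip_width: 0.011
gripper_force: 49.2
```

```bash
python3 st.py
```

```text
F [ 12.47 -27.35 113.32] legF [  4.77 -27.35  53.42] frc [ 5.2  0.3 -2.2] w 0.011040833903698899 yaw 9.570985541485236 12.3333
```

>>> arm_command(
  commands=[1,-0.002,0,0.001,0,0,0,1,-0.004,0,0.002,0,0,0,1,-0.004,0,0.002,0,0,0],
)

```text
time_s: 12.58
position: [0.5057, 0.1011, 0.1128]
tool_rot: [[0.986, 0.166, 0.005], [0.166, -0.986, 0.001], [0.005, 0.0, -1.0]]
ft_force: [6.8, 1.5, -0.1]
grip_width: 0.011
gripper_force: 49.6
```

```bash
python3 st.py
```

```text
F [ 11.34 -27.42 112.84] legF [  3.64 -27.42  52.94] frc [ 6.9  0.4 -0.1] w 0.011045687551838209 yaw 9.560879147445032 12.5833
```

>>> arm_command(
  commands=[1,-0.002,0,0.001,0,0,0,1,-0.004,0,0.002,0,0,0,1,-0.004,0,0.003,0,0,0],
)

```text
time_s: 12.83
position: [0.5042, 0.1007, 0.1118]
tool_rot: [[0.986, 0.166, 0.007], [0.166, -0.986, 0.0], [0.007, 0.001, -1.0]]
ft_force: [6.2, 2.0, 3.3]
grip_width: 0.0111
gripper_force: 50.0
```

```bash
python3 st.py
```

```text
F [  9.87 -27.56 111.83] legF [  2.17 -27.56  51.93] frc [6.4 1.  3.3] w 0.011103519234238909 yaw 9.562653898550083 12.8333
```

>>> arm_command(
  commands=[1,-0.002,0,0,0,0,0,1,-0.004,0,0,0,0,0,1,-0.004,0,0,0,0,0],
)

```text
time_s: 13.08
position: [0.5017, 0.1003, 0.1113]
tool_rot: [[0.986, 0.166, 0.005], [0.166, -0.986, 0.0], [0.005, 0.001, -1.0]]
ft_force: [8.1, 0.5, -3.6]
grip_width: 0.0113
gripper_force: 49.2
```

```bash
python3 st.py
```

```text
F [  7.26 -27.53 111.31] legF [ -0.44 -27.53  51.41] frc [ 8.1 -0.8 -3.6] w 0.011337202759492782 yaw 9.569936700318182 13.0833
```

The hole is about upright (leg at x≈-0.4, past the play). Now down.

>>> arm_command(
  commands=[1,0,0,0.002,0,0,0,1,0,0,0.004,0,0,0,1,0,0,0.004,0,0,0],
)

```text
time_s: 13.33
position: [0.5014, 0.0997, 0.109]
tool_rot: [[0.986, 0.167, 0.004], [0.167, -0.986, -0.001], [0.004, 0.002, -1.0]]
ft_force: [6.0, -4.0, -4.7]
grip_width: 0.011
gripper_force: 49.2
```

```bash
python3 st.py
```

```text
F [  6.93 -28.04 108.95] legF [ -0.77 -28.04  49.05] frc [ 5.2 -5.  -4.7] w 0.010954492780049443 yaw 9.5852054451068 13.3333
```

A side force of -5 N in y means the hole sits slightly farther to -y. I'll relieve it by shifting 0.8 mm that way.

>>> arm_command(
  commands=[1,0.001,0.0016,0,0,0,0,1,0.001,0.0016,0,0,0,0,1,0.001,0.0016,0,0,0,0],
)

```text
time_s: 13.58
position: [0.5013, 0.099, 0.1087]
tool_rot: [[0.986, 0.166, 0.002], [0.166, -0.986, -0.001], [0.001, 0.001, -1.0]]
ft_force: [4.7, -3.5, -2.2]
grip_width: 0.0114
gripper_force: 49.4
```

```bash
python3 st.py; python3 -c "
from h import *
s=env.observe();print(s['tool_rot'].T@s['wrist_torque'])"
```

```text
F [  6.69 -28.78 108.72] legF [ -1.01 -28.78  48.82] frc [ 4.1 -4.2 -2.2] w 0.011385191869470663 yaw 9.583864532082883 13.5833
[-0.7816567   0.81367259 -0.03071255]
```

>>> arm_command(
  commands=[1,0,0,0,0,0,0,1,0,0,0,0,0,0,1,0,0,0,0,0,0,1,0,0,0,0,0,0],
)

```text
time_s: 13.92
position: [0.4997, 0.0999, 0.1082]
tool_rot: [[0.986, 0.166, -0.003], [0.166, -0.986, 0.001], [-0.002, -0.001, -1.0]]
ft_force: [-1.7, 3.7, -1.4]
grip_width: 0.011
gripper_force: 49.6
```

```bash
python3 st.py; python3 -c "
from h import *
s=env.observe();print(s['tool_rot'].T@s['wrist_torque'],s['qvel'])"
```

```text
F [  5.25 -27.59 108.24] legF [ -2.45 -27.59  48.34] frc [-1.1  3.9 -1.4] w 0.011047684704562546 yaw 9.564849211483185 13.9167
[ 0.71198085 -0.2061487   0.00720706] [0.32869034 0.0484221  0.37952584 0.5357461  0.2142976  0.00812216]
```

>>> arm_command(
  commands=[1,0,0,0,0,0,0,1,0,0,0,0,0,0,1,0,0,0,0,0,0,1,0,0,0,0,0,0,1,0,0,0,0,0,0,1,0,0,0,0,0,0],
)

```text
time_s: 14.42
position: [0.5003, 0.0995, 0.1084]
tool_rot: [[0.986, 0.166, -0.001], [0.166, -0.986, -0.0], [-0.001, -0.0, -1.0]]
ft_force: [-4.8, 1.8, -2.2]
grip_width: 0.0111
gripper_force: 49.7
```

```bash
python3 st.py
```

```text
F [  5.82 -28.06 108.36] legF [ -1.88 -28.06  48.46] frc [-4.4  2.6 -2.2] w 0.011121227159629304 yaw 9.584208079395562 14.4167
```

Overshoot settled. I'll re-centre: x +1.6 mm, y back 0.4 mm, then settle.

>>> arm_command(
  commands=[1,0.001,-0.0008,0,0,0,0,1,0.003,-0.0008,0,0,0,0,1,0.003,-0.0008,0,0,0,0,1,0.003,-0.0008,0,0,0,0,1,0.003,-0.0008,0,0,0,0,1,0.003,-0.0008,0,0,0,0],
)

```text
time_s: 14.92
position: [0.5035, 0.1003, 0.109]
tool_rot: [[0.986, 0.166, 0.004], [0.166, -0.986, 0.0], [0.004, 0.0, -1.0]]
ft_force: [3.9, 4.9, -0.7]
grip_width: 0.0112
gripper_force: 49.7
```

```bash
python3 st.py
```

```text
F [  9.06 -27.85 109.05] legF [  1.36 -27.85  49.15] frc [ 4.6  4.1 -0.7] w 0.011188836234991024 yaw 9.564935783020792 14.9167
```

>>> arm_command(
  commands=[1,0,-0.0008,0,0,0,0,1,0,-0.0008,0,0,0,0,1,0,-0.0008,0,0,0,0,1,0,-0.0008,0,0,0,0],
)

```text
time_s: 15.25
position: [0.5042, 0.1007, 0.1093]
tool_rot: [[0.986, 0.166, 0.006], [0.166, -0.986, 0.001], [0.006, 0.0, -1.0]]
ft_force: [6.6, 4.4, -1.1]
grip_width: 0.011
gripper_force: 49.5
```

```bash
python3 st.py
```

```text
F [  9.83 -27.52 109.25] legF [  2.13 -27.52  49.35] frc [ 7.2  3.3 -1.1] w 0.01103505928555805 yaw 9.558356081639625 15.25
```

The arm hunts about ±2 mm with the pin's stiction. I'll feed down gently as it swings back through upright.

>>> arm_command(
  commands=[1,0.001,0,0.001,0,0,0,1,0.001,0,0.002,0,0,0,1,0.001,0,0.003,0,0,0,1,0.001,0,0.004,0,0,0],
)

```text
time_s: 15.58
position: [0.5045, 0.1008, 0.1075]
tool_rot: [[0.986, 0.166, 0.006], [0.166, -0.986, 0.0], [0.006, 0.001, -1.0]]
ft_force: [4.7, 4.3, 2.1]
grip_width: 0.0113
gripper_force: 50.1
```

```bash
python3 st.py
```

```text
F [ 10.1  -27.51 107.54] legF [  2.4  -27.51  47.64] frc [5.3 3.4 2.1] w 0.011311601129201996 yaw 9.562499625926463 15.5833
```

>>> arm_command(
  commands=[1,-0.002,0,0,0,0,0,1,-0.004,0,0,0,0,0,1,-0.004,0,0,0,0,0],
)

```text
time_s: 15.83
position: [0.503, 0.1005, 0.1075]
tool_rot: [[0.986, 0.166, 0.007], [0.166, -0.986, 0.001], [0.007, 0.001, -1.0]]
ft_force: [7.4, 5.4, -0.8]
grip_width: 0.0112
gripper_force: 49.6
```

```bash
python3 st.py
```

```text
F [  8.61 -27.54 107.47] legF [  0.91 -27.54  47.57] frc [ 8.2  4.1 -0.8] w 0.01116817917011847 yaw 9.55449894671353 15.8333
```

>>> arm_command(
  commands=[1,0,-0.0006,0.003,0,0,0,1,0,-0.0006,0.006,0,0,0,1,0,-0.0006,0.008,0,0,0],
)

```text
time_s: 16.08
position: [0.5029, 0.1007, 0.1036]
tool_rot: [[0.986, 0.166, 0.007], [0.166, -0.986, 0.0], [0.007, 0.001, -1.0]]
ft_force: [6.2, 4.3, 3.3]
grip_width: 0.0109
gripper_force: 50.2
```

```bash
python3 st.py
```

```text
F [  8.54 -27.35 103.65] legF [  0.84 -27.35  43.75] frc [6.8 3.2 3.3] w 0.01088572244714718 yaw 9.563896061488304 16.0833
```

The leg is past the pin's axis with small forces. Next the bow.

>>> arm_command(
  commands=[1,0,-0.0004,0.002,0,0,0,1,0,-0.0004,0.004,0,0,0,1,0,-0.0004,0.006,0,0,0],
)

```text
time_s: 16.33
position: [0.5029, 0.1008, 0.1011]
tool_rot: [[0.986, 0.166, 0.007], [0.166, -0.986, 0.0], [0.007, 0.001, -1.0]]
ft_force: [4.2, 3.4, 8.5]
grip_width: 0.0109
gripper_force: 51.0
```

```bash
python3 st.py
```

```text
F [  8.61 -27.2  101.14] legF [  0.91 -27.2   41.24] frc [4.7 2.6 8.5] w 0.010886040711148197 yaw 9.567417070662968 16.3333
```

>>> arm_command(
  commands=[1,0,0,0.002,0,0,0,1,0,0,0.004,0,0,0,1,0,0,0.004,0,0,0],
)

```text
time_s: 16.58
position: [0.5028, 0.1008, 0.0987]
tool_rot: [[0.986, 0.166, 0.007], [0.166, -0.986, 0.0], [0.007, 0.001, -1.0]]
ft_force: [6.1, 2.5, 0.1]
grip_width: 0.0112
gripper_force: 50.1
```

```bash
python3 st.py
```

```text
F [  8.42 -27.18  98.75] legF [  0.72 -27.18  38.85] frc [6.4 1.5 0.1] w 0.011231762510128262 yaw 9.569134163293821 16.5833
```

>>> arm_command(
  commands=[1,0,0,0.002,0,0,0,1,0,0,0.004,0,0,0,1,0,0,0.006,0,0,0],
)

```text
time_s: 16.83
position: [0.5029, 0.1008, 0.0958]
tool_rot: [[0.986, 0.166, 0.007], [0.166, -0.986, 0.0], [0.007, 0.001, -1.0]]
ft_force: [5.6, 3.3, 3.2]
grip_width: 0.0111
gripper_force: 50.3
```

```bash
python3 st.py
```

```text
F [  8.57 -27.26  95.76] legF [  0.87 -27.26  35.86] frc [6.1 2.3 3.2] w 0.011094971501045338 yaw 9.562454230083802 16.8333
```

Seat is 9.4 mm above lock. Continuing.

>>> arm_command(
  commands=[1,0,0,0.002,0,0,0,1,0,0,0.004,0,0,0,1,0,0,0.006,0,0,0],
)

```text
time_s: 17.08
position: [0.5028, 0.1008, 0.0925]
tool_rot: [[0.986, 0.166, 0.006], [0.166, -0.986, 0.0], [0.006, 0.001, -1.0]]
ft_force: [7.5, 2.5, 0.6]
grip_width: 0.0112
gripper_force: 49.9
```

```bash
python3 st.py
```

```text
F [  8.44 -27.26  92.51] legF [  0.74 -27.26  32.61] frc [7.8 1.2 0.6] w 0.011244306539024777 yaw 9.563822421558134 17.0833
```

>>> arm_command(
  commands=[1,0.001,0,0.002,0,0,0,1,0.002,0,0.004,0,0,0,1,0.002,0,0.006,0,0,0],
)

```text
time_s: 17.33
position: [0.5028, 0.1008, 0.0889]
tool_rot: [[0.986, 0.166, 0.003], [0.166, -0.986, -0.0], [0.003, 0.001, -1.0]]
ft_force: [4.9, 1.8, -1.2]
grip_width: 0.0109
gripper_force: 49.7
```

```bash
python3 st.py
```

```text
F [  8.42 -27.16  88.9 ] legF [  0.72 -27.16  29.  ] frc [ 5.1  1.  -1.2] w 0.010900062901249974 yaw 9.577363458295485 17.3333
```

>>> arm_command(
  commands=[1,0.001,0,0.001,0,0,0,1,0.0015,0,0.003,0,0,0,1,0.0015,0,0.003,0,0,0],
)

```text
time_s: 17.58
position: [0.5027, 0.101, 0.087]
tool_rot: [[0.986, 0.166, 0.001], [0.166, -0.986, -0.0], [0.001, 0.0, -1.0]]
ft_force: [4.6, 1.4, -2.3]
grip_width: 0.0112
gripper_force: 49.5
```

```bash
python3 st.py
```

```text
F [  8.39 -27.03  87.01] legF [  0.69 -27.03  27.11] frc [ 4.7  0.6 -2.3] w 0.011175262313587807 yaw 9.578005436742036 17.5833
```

>>> arm_command(
  commands=[1,0.001,0,0.001,0,0,0,1,0.001,0,0.002,0,0,0,1,0.001,0,0.002,0,0,0],
)

```text
time_s: 17.83
position: [0.5028, 0.1011, 0.086]
tool_rot: [[0.986, 0.166, 0.0], [0.166, -0.986, -0.0], [0.0, 0.0, -1.0]]
ft_force: [4.2, 1.1, -1.6]
grip_width: 0.0111
gripper_force: 49.7
```

```bash
python3 st.py
```

```text
F [  8.5  -26.91  85.99] legF [  0.8  -26.91  26.09] frc [ 4.3  0.4 -1.6] w 0.011071478671087202 yaw 9.579132878161818 17.8333
```

>>> arm_command(
  commands=[1,0.001,0,0.001,0,0,0,1,0.002,0,0.001,0,0,0,1,0.002,0,0.001,0,0,0],
)

```text
time_s: 18.08
position: [0.5032, 0.1013, 0.0856]
tool_rot: [[0.986, 0.167, -0.001], [0.167, -0.986, -0.0], [-0.001, 0.0, -1.0]]
ft_force: [-0.9, -1.0, 4.8]
grip_width: 0.0111
gripper_force: 50.6
```

```bash
python3 st.py
```

```text
F [  8.89 -26.83  85.62] legF [  1.19 -26.83  25.72] frc [-1.  -0.8  4.8] w 0.011059928028548145 yaw 9.591166448296857 18.0833
```

>>> arm_command(
  commands=[1,0,0,0.001,0,0,0,1,0,0,0.001,0,0,0,1,0,0,0.001,0,0,0],
)

```text
time_s: 18.33
position: [0.5032, 0.1013, 0.0855]
tool_rot: [[0.986, 0.167, -0.001], [0.167, -0.986, -0.0], [-0.001, 0.0, -1.0]]
ft_force: [-1.9, -1.5, 9.2]
grip_width: 0.011
gripper_force: 51.4
```

```bash
python3 st.py
```

```text
F [  8.95 -26.79  85.49] legF [  1.25 -26.79  25.59] frc [-2.1 -1.2  9.2] w 0.010965146895457686 yaw 9.591857835218818 18.3333
```

It's bottomed on the pin's crown: 9 N with no more travel. I'll relax, open, and lift clear.

>>> arm_command(
  commands=[1,0,0,-0.002,0,0,0,1,0,0,-0.002,0,0,0,0.2,0,0,-0.002,0,0,0,0,0,0,-0.002,0,0,0,0,0,0,-0.002,0,0,0,0,0,0,-0.002,0,0,0,0,0,0,-0.002,0,0,0],
)

```text
time_s: 18.92
position: [0.5036, 0.1014, 0.0859]
tool_rot: [[0.986, 0.166, -0.0], [0.166, -0.986, 0.0], [-0.0, -0.0, -1.0]]
ft_force: [-0.1, -0.5, 0.1]
grip_width: 0.0424
gripper_force: 0.0
```

>>> arm_command(
  commands=[0,0,0,-0.02,0,0,0,0,0,0,-0.06,0,0,0,0,0,0,-0.12,0,0,0,0,-0.06,0.06,-0.2,0,0,0,0,-0.06,0.1,-0.2,0,0,0,0,-0.06,0.1,-0.2,0,0,0,0,-0.06,0.1,-0.2,0,0,0],
)

```text
time_s: 19.5
position: [0.4825, 0.0462, 0.1867]
tool_rot: [[0.986, 0.164, 0.002], [0.164, -0.986, -0.0], [0.002, 0.0, -1.0]]
ft_force: [0.0, -0.2, -1.0]
grip_width: 0.0426
gripper_force: 0.0
```

```bash
python3 st.py; python3 - <<'E'
from h import *
import pickle
d=snap('wrist'); t=snap('side'); s2=snap('scene'); pickle.dump((d,t,s2),open('w6.pkl','wb'))
s=d['s'];K=d['intrinsics'];T=np.array(d['tool_from_camera'])
c=(np.linalg.inv(T)@np.r_[s['tool_rot'].T@(np.r_[W(0,-27),.07]-s['position']),1])[:3]
a=np.arctan2(np.hypot(c[0],c[1]),c[2]);q=c[:2]/np.hypot(c[0],c[1])*a*K[0,0]+[K[0,2],K[1,2]];print(q)
out=np.zeros((600,800,3),np.uint8)
u,v=np.int32(q); im=d['image'][max(v-60,0):v+60,max(u-66,0):u+67,::-1]; out[:,:400]=cv2.resize(im,(400,600*1) if 0 else (400,360)).repeat(1,0) if 0 else cv2.copyMakeBorder(cv2.resize(im,(400,360),interpolation=cv2.INTER_CUBIC),0,240,0,0,cv2.BORDER_CONSTANT)
for i,(e,z) in enumerate(((t,.07),(s2,.07))):
    R=np.array(e['orientation']);c=R.T@(np.r_[W(0,-27),z]-e['origin']);K=e['intrinsics'];u=int(K[0,0]*c[0]/c[2]+K[0,2]);v=int(K[1,1]*c[1]/c[2]+K[1,2])
    out[300*i:300*i+300,400:]=cv2.resize(e['image'][v-22:v+23,u-30:u+30,::-1],(400,300),interpolation=cv2.INTER_CUBIC)
cv2.imwrite('pics/fin.png',out)
E
```

```text
F [-20.6  -77.68 186.69] legF [-28.3  -77.68 126.79] frc [-0.  -0.2 -1. ] w 0.04259757726861338 yaw 9.452592801405904 19.5
[252.56624916 171.57263126]
```

View pics/fin.png

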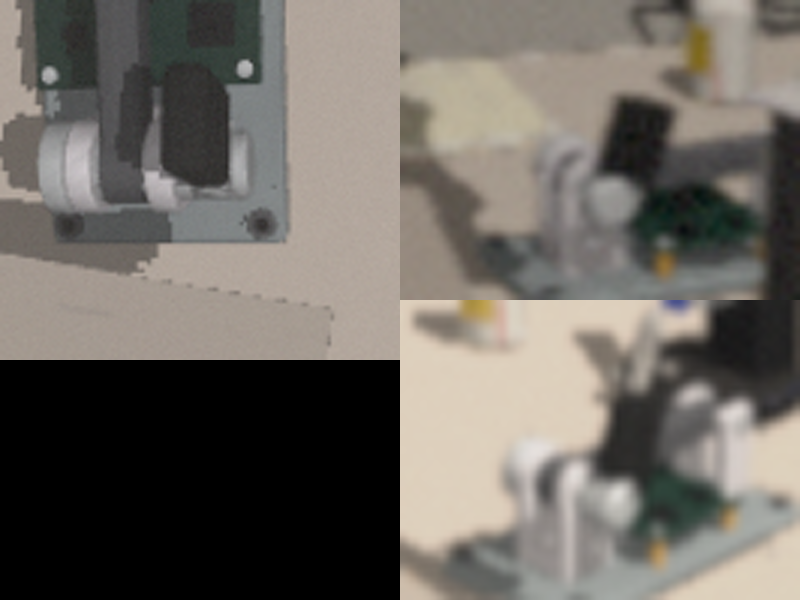

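The cotter is seated over the pin and released, but the side view shows it leaning about 14° to fixture +x. The grip goes from (622,180) at the bottom to (645,100) at the top. I'll right it by closing the flat pads square on the grip's 28 mm faces, with the tool turned 90°, which turns the pin upright with it.

>>> arm_command(
  commands=[-1,0.054,-0.101,0,0,0,-0.06,-1,0.054,-0.101,0,0,0,-0.12,-1,0.054,-0.101,0,0,0,-0.18,-1,0.054,-0.101,0,0,0,-0.24,-1,0.054,-0.101,0,0,0,-0.3,-1,0.054,-0.101,0,0,0,-0.36,-1,0.054,-0.101,0,0,0,-0.42,-1,0.054,-0.101,0,0,0,-0.48,-1,0.054,-0.101,0,0,0,-0.54,-1,0.054,-0.101,0,0,0,-0.6,-1,0.054,-0.101,0,0,0,-0.66,-1,0.054,-0.101,0,0,0,-0.72],
)

```text
time_s: 20.65
position: [0.5004, 0.1023, 0.1851]
tool_rot: [[-0.104, 0.995, -0.002], [0.995, 0.104, 0.0], [0.0, -0.002, -1.0]]
ft_force: [-0.6, 0.1, 0.3]
grip_width: 0.0852
gripper_force: 0.0
```

>>> arm_command(
  commands=[-1,0,0,0,0,0,-0.03,-1,0,0,0,0,0,-0.03,-1,0,0,0,0,0,-0.03],
)

```text
time_s: 20.9
position: [0.5005, 0.102, 0.1854]
tool_rot: [[-0.157, 0.988, -0.001], [0.988, 0.157, 0.0], [0.0, -0.001, -1.0]]
ft_force: [0.2, -0.2, -1.0]
grip_width: 0.0856
gripper_force: 0.0
```

```bash
python3 st.py; python3 -c "
from h import *
print(env.observe()['q'],env.observe()['tool_rot'])"
```

```text
F [  6.39 -25.65 185.36] legF [ -1.31 -25.65 125.46] frc [ 0.1 -0.2 -1. ] w 0.08563610981828276 yaw 99.04994425254819 20.9
[-1.78195567e+00  2.13616628e+01  8.66525448e+01  4.51257802e-03
  7.20602082e+01 -1.08333041e+01] [[-1.57295357e-01  9.87550754e-01 -1.29584023e-03]
 [ 9.87551553e-01  1.57295636e-01  1.15281293e-04]
 [ 3.17676141e-04 -1.26157582e-03 -9.99999154e-01]]
```

>>> arm_command(
  commands=[-1,-0.003,0,0.05,0,0,-0.004,-1,-0.003,0,0.1,0,0,-0.004,-1,-0.003,0,0.15,0,0,-0.004,-1,-0.003,0,0.18,0,0,-0.004,-1,-0.003,0,0.195,0,0,-0.004,-1,-0.003,0,0.195,0,0,-0.004,-1,-0.003,0,0.195,0,0,-0.004],
)

```text
time_s: 21.48
position: [0.5012, 0.1, 0.0888]
tool_rot: [[-0.166, 0.986, 0.0], [0.986, 0.166, 0.0], [0.0, 0.0, -1.0]]
ft_force: [0.8, 0.1, 0.8]
grip_width: 0.0852
gripper_force: 0.0
```

>>> arm_command(
  commands=[-0.1,0,0,0,0,0,0,0,0,0,0,0,0,0,0.1,0,0,0,0,0,0,0.2,0,0,0,0,0,0,0.25,0,0,0,0,0,0,0.3,0,0,0,0,0,0,0.3,0,0,0,0,0,0],
  newtons=20,
)

```text
time_s: 22.07
position: [0.501, 0.0999, 0.0886]
tool_rot: [[-0.167, 0.986, 0.0], [0.986, 0.167, 0.0], [-0.0, 0.0, -1.0]]
ft_force: [1.9, 0.0, 0.6]
grip_width: 0.03
gripper_force: 0.4
```

```bash
python3 st.py
```

```text
F [  6.52 -27.83  88.64] legF [ -1.18 -27.83  28.74] frc [ 1.9 -0.3  0.6] w 0.030022696030463057 yaw 99.59660116742913 22.0667
```

>>> arm_command(
  commands=[0.4,0,0,0,0,0,0,0.5,0,0,0,0,0,0,1,0,0,0,0,0,0,1,0,0,0,0,0,0,1,0,0,0,0,0,0],
)

```text
time_s: 22.48
position: [0.501, 0.0999, 0.0887]
tool_rot: [[-0.167, 0.986, 0.0], [0.986, 0.167, -0.0], [-0.0, 0.0, -1.0]]
ft_force: [0.8, 0.6, 4.0]
grip_width: 0.0275
gripper_force: 22.1
```

```bash
python3 st.py
```

```text
F [  6.52 -27.84  88.66] legF [ -1.18 -27.84  28.76] frc [0.9 0.4 4. ] w 0.027546144083152757 yaw 99.60418527728594 22.4833
```

The grip is squared at 27.5 mm with little side force. One gentle press down, then release and lift straight up.

>>> arm_command(
  commands=[1,0,0,0.001,0,0,0,1,0,0,0.001,0,0,0,1,0,0,0,0,0,0,0.2,0,0,0,0,0,0,0,0,0,0,0,0,0,-0.5,0,0,0,0,0,0,-1,0,0,0,0,0,0,-1,0,0,0,0,0,0,-1,0,0,0,0,0,0,-1,0,0,0,0,0,0],
)

```text
time_s: 23.32
position: [0.5009, 0.0999, 0.0885]
tool_rot: [[-0.167, 0.986, -0.0], [0.986, 0.167, 0.0], [0.0, -0.0, -1.0]]
ft_force: [0.6, 0.4, 0.8]
grip_width: 0.0858
gripper_force: 0.0
```

>>> arm_command(
  commands=[-1,0,0,-0.05,0,0,0,-1,0,0,-0.12,0,0,0,-1,0,0,-0.2,0,0,0,-1,-0.06,-0.1,-0.26,0,0,0,-1,-0.06,-0.16,-0.3,0,0,0,-1,-0.06,-0.16,-0.3,0,0,0,-1,-0.06,-0.16,-0.3,0,0,0],
)

```text
time_s: 23.9
position: [0.4254, 0.0563, 0.2408]
tool_rot: [[-0.166, 0.986, 0.004], [0.986, 0.166, -0.001], [-0.001, 0.003, -1.0]]
ft_force: [0.8, 0.7, 0.2]
grip_width: 0.0853
gripper_force: 0.0
```

```bash
python3 st.py; python3 - <<'E'
from h import *
import pickle
_,t,s2=pickle.load(open('w6.pkl','rb')); t2=snap('side'); c2=snap('scene'); pickle.dump((t2,c2),open('w7.pkl','wb'))
def proj(e,P):
    R=np.array(e['orientation']);c=R.T@(np.array(P)-e['origin']);K=e['intrinsics'];return np.array([K[0,0]*c[0]/c[2]+K[0,2],K[1,1]*c[1]/c[2]+K[1,2]])
for n,e in(('side before',t),('side after',t2),('scene before',s2),('scene after',c2)):
    top,bot=proj(e,[*W(6,-27),.0945]),proj(e,[*W(6,-27),.0585]); u,v=np.int32((top+bot)/2)
    g=e['image'][v-17:v+18,u-14:u+16].max(2); print(n,u,v,'expected top',np.round(top-[u-14,v-17],1),'bot',np.round(bot-[u-14,v-17],1))
    m=(g<50).astype(np.uint8); k,l,st,ce=cv2.connectedComponentsWithStats(m); j=1+np.argmin([np.hypot(*(ce[i]-[14,17]))-.05*st[i,4] for i in range(1,k)])
    for r in range(st[j,1],st[j,1]+st[j,3]): 
        x=np.nonzero(l[r]==j)[0]; print((r,x.min(),x.max()),end=' ')
    print()
E
```

```text
F [-75.22 -58.22 240.77] legF [-82.92 -58.22 180.87] frc [0.9 0.5 0.2] w 0.08530457545224052 yaw 99.53925950166604 23.9
side before 329 168 expected top [14.4 11.5] bot [14.3 23.6]
(14, np.int64(15), np.int64(20)) (15, np.int64(15), np.int64(21)) (16, np.int64(15), np.int64(21)) (17, np.int64(14), np.int64(21)) (18, np.int64(14), np.int64(20)) (19, np.int64(14), np.int64(20)) (20, np.int64(13), np.int64(21)) (21, np.int64(13), np.int64(20)) (22, np.int64(13), np.int64(20)) (23, np.int64(13), np.int64(20)) (24, np.int64(16), np.int64(19)) (25, np.int64(18), np.int64(26)) (26, np.int64(19), np.int64(28)) (27, np.int64(19), np.int64(29)) (28, np.int64(19), np.int64(29)) (29, np.int64(18), np.int64(29)) (30, np.int64(18), np.int64(29)) (31, np.int64(17), np.int64(29)) (32, np.int64(18), np.int64(29)) (33, np.int64(18), np.int64(29)) (34, np.int64(24), np.int64(25)) 
side after 329 168 expected top [14.4 11.5] bot [14.3 23.6]
(13, np.int64(16), np.int64(16)) (14, np.int64(15), np.int64(20)) (15, np.int64(15), np.int64(21)) (16, np.int64(14), np.int64(21)) (17, np.int64(14), np.int64(21)) 
[... 711 characters left out ...]
.int64(20)) (16, np.int64(15), np.int64(20)) (17, np.int64(15), np.int64(20)) (18, np.int64(15), np.int64(20)) (19, np.int64(14), np.int64(20)) (20, np.int64(13), np.int64(20)) (21, np.int64(13), np.int64(20)) (22, np.int64(14), np.int64(21)) (23, np.int64(19), np.int64(20)) 
scene after 303 160 expected top [14.7 11.3] bot [14.7 22.9]
(13, np.int64(16), np.int64(20)) (14, np.int64(15), np.int64(20)) (15, np.int64(15), np.int64(20)) (16, np.int64(15), np.int64(20)) (17, np.int64(15), np.int64(20)) (18, np.int64(15), np.int64(20)) (19, np.int64(14), np.int64(20)) (20, np.int64(13), np.int64(19)) (21, np.int64(13), np.int64(20)) (22, np.int64(14), np.int64(21)) (23, np.int64(19), np.int64(20))
```

Side and scene edge rows barely changed, so I'll fit the grip box's tilt numerically in all three cameras, before and after.

```bash
cat > fit.py <<'E'
from h import *
def projs(e,P):
    K=np.array(e['intrinsics'])
    if 'tool_from_camera' in e:
        s=e['s'];T=np.linalg.inv(np.array(e['tool_from_camera']))
        q=(np.array(s['tool_rot']).T@(P-s['position']).T).T; c=(T[:3,:3]@q.T).T+T[:3,3]
        r=np.hypot(c[:,0],c[:,1]);a=np.arctan2(r,c[:,2]); return c[:,:2]/r[:,None]*a[:,None]*K[0,0]+[K[0,2],K[1,2]]
    c=(np.array(e['orientation']).T@(P-e['origin']).T).T; return c[:,:2]/c[:,2:]*[K[0,0],K[1,1]]+[K[0,2],K[1,2]]
def hull(e,al):
    B=np.array([[x,y,z] for x in(-8,20) for y in(-6,6) for z in(10.5,46.5)],float)
    X=B[:,0]*np.cos(al)+B[:,2]*np.sin(al); Z=-B[:,0]*np.sin(al)+B[:,2]*np.cos(al)
    P=np.array([[*W(x,y-27),(z+48)/1e3] for x,y,z in zip(X,B[:,1],Z)]); return cv2.convexHull(projs(e,P).astype(np.float32))[:,0]
def fit(e):
    S=4; g=cv2.resize(e['image'].max(2),None,fx=S,fy=S,interpolation=cv2.INTER_LINEAR).astype(float); best=[]
    for al in np.radians(np.arange(-12,25,2)):
        h0=hull(e,al); b=(-9,)
        lo=(h0.min(0)-12).astype(int)*S; hi=(h0.max(0)+12).astype(int)*S; gg=g[lo[1]:hi[1],lo[0]:hi[0]]
        for dx in np.arange(-4,4.1,.5):
            for dy in np.arange(-4,4.1,.5):
                m=np.zeros(gg.shape,np.uint8); cv2.fillConvexPoly(m,np.int32((h0+[dx,dy])*S-lo),1)
                r=cv2.dilate(m,np.ones((13,13)))-m
                v=np.clip(gg,0,110); sc=(v[r>0].mean()-v[m>0].mean())-v[m>0].std()
                b=max(b,(sc,dx,dy))
        best.append((round(np.degrees(al)),round(b[0],1),b[1],b[2]))
    best.sort(key=lambda t:-t[1]); return [tuple(map(float,b)) for b in best[:4]]
E
python3 - <<'E'
from fit import *
import pickle
w,t,s2=pickle.load(open('w6.pkl','rb')); t2,c2=pickle.load(open('w7.pkl','rb')); w2=snap('wrist'); pickle.dump(w2,open('w8.pkl','wb'))
for n,e in(('wrist bef',w),('wrist aft',w2),('side bef',t),('side aft',t2),('scene bef',s2),('scene aft',c2)): print(n,fit(e))
E
```

```text
Traceback (most recent call last):
  File "fit.py", line 24, in fit
    best.append((round(np.degrees(al)),round(b[0],1),b[1],b[2]))
                                                     ~^^^
IndexError: tuple index out of range
```

```bash
sed -i 's/b=(-9,)/b=(-999,0,0)/' fit.py; python3 - <<'E'
from fit import *
import pickle
w,t,s2=pickle.load(open('w6.pkl','rb')); t2,c2=pickle.load(open('w7.pkl','rb')); w2=pickle.load(open('w8.pkl','rb')) if __import__('os').path.exists('w8.pkl') else snap('wrist'); pickle.dump(w2,open('w8.pkl','wb'))
for n,e in(('wrist bef',w),('wrist aft',w2),('side bef',t),('side aft',t2),('scene bef',s2),('scene aft',c2)): print(n,fit(e),hull(e,0).mean(0))
E
```

```text
wrist bef [(22.0, 20.0, 0.0, 0.0), (18.0, 19.9, 0.5, -1.5), (20.0, 19.9, 0.5, -0.5), (24.0, 19.7, 0.0, 1.0)] [250.17285 166.30342]
wrist aft [(12.0, 18.2, 3.5, -1.0), (14.0, 18.1, 3.0, -1.0), (16.0, 17.9, 2.5, -1.0), (10.0, 17.7, 4.0, -1.0)] [399.6412  150.60643]
side bef [(18.0, 15.2, 1.0, 1.5), (16.0, 15.0, 1.0, 1.5), (20.0, 14.5, 0.5, 1.5), (22.0, 14.0, 0.5, 1.0)] [329.37076 168.57726]
side aft [(16.0, 15.7, 1.0, 1.5), (18.0, 15.4, 1.0, 1.5), (20.0, 14.9, 0.5, 1.0), (24.0, 14.2, 0.0, 1.0)] [329.37076 168.57726]
scene bef [(22.0, 19.4, 1.5, 0.5), (24.0, 19.3, 1.5, 0.0), (20.0, 18.6, 2.0, 0.5), (18.0, 18.1, 2.0, 0.0)] [303.68576 160.11891]
scene aft [(22.0, 19.8, 1.5, 0.5), (24.0, 19.6, 1.5, 0.0), (20.0, 18.6, 2.0, 0.5), (18.0, 18.4, 2.0, 0.0)] [303.68576 160.11891]
```

The tilt is about 17° before and after, so the cotter sprang back: the pin itself is still turned and the cotter follows it within play. I'll push the grip's +x face gently to -x with closed fingers to turn the pin the rest of the way, then re-measure.

>>> arm_command(
  commands=[1,0.062,0.27,0,0,0,0,1,0.062,0.27,0,0,0,0,1,0.062,0.27,0,0,0,0,1,0.062,0.27,0,0,0,0,1,0.062,0.27,0.1,0,0,0,1,0.062,0.27,0.2,0,0,0,1,0.062,0.27,0.28,0,0,0,1,0.062,0.27,0.294,0,0,0,1,0.062,0.27,0.294,0,0,0],
  newtons=40,
)

```text
time_s: 24.8
position: [0.5527, 0.1106, 0.0853]
tool_rot: [[-0.167, 0.986, -0.011], [0.986, 0.167, 0.0], [0.002, -0.011, -1.0]]
ft_force: [-0.1, 0.0, -0.4]
grip_width: 0.0001
gripper_force: 0.0
```

```bash
python3 st.py
```

```text
F [ 59.29 -25.89  85.28] legF [ 51.59 -25.89  25.38] frc [-0.1  0.  -0.4] w 0.00013280035814191565 yaw 99.63111210497458 24.8
```

>>> arm_command(
  commands=[1,-0.002,-0.02,-0.01,0,0,0,1,-0.002,-0.026,-0.01,0,0,0,1,-0.002,-0.032,-0.01,0,0,0,1,-0.002,-0.038,-0.01,0,0,0,1,-0.002,-0.044,-0.01,0,0,0,1,-0.002,-0.05,-0.01,0,0,0],
)

```text
time_s: 25.3
position: [0.5341, 0.1049, 0.0998]
tool_rot: [[-0.166, 0.986, 0.013], [0.986, 0.166, 0.0], [-0.002, 0.012, -1.0]]
ft_force: [11.4, 1.7, 13.8]
grip_width: 0.0002
gripper_force: 8.1
```

```bash
python3 st.py
```

```text
F [ 40.03 -28.38  99.8 ] legF [ 32.33 -28.38  39.9 ] frc [11.5 -0.2 13.8] w 0.00018770728132768625 yaw 99.58203596908311 25.3
```

The fingertip was too high and rode on the grip's top edge. I'll back off, lower to TCP z≈0.085, and push on the face instead.

>>> arm_command(
  commands=[1,0,0.02,0,0,0,0,1,0,0.042,0,0,0,0,1,0,0.042,0.01,0,0,0,1,0,0.042,0.02,0,0,0,1,0,0.042,0.028,0,0,0,1,0,0.042,0.028,0,0,0,1,0,0.042,0.028,0,0,0,1,0,0.042,0.028,0,0,0],
)

```text
time_s: 25.97
position: [0.551, 0.1084, 0.0826]
tool_rot: [[-0.167, 0.986, -0.0], [0.986, 0.167, -0.0], [0.0, -0.0, -1.0]]
ft_force: [-0.0, 0.5, -0.4]
grip_width: 0.0002
gripper_force: 0.0
```

```bash
python3 st.py;  python3 - <<'E'
from fit import *
for n in('side','scene'): print(n,fit(snap(n)))
E
```

```text
F [ 57.2  -27.77  82.56] legF [ 49.5  -27.77  22.66] frc [ 0.1  0.5 -0.4] w 0.0002388377586987487 yaw 99.60247082910361 25.9667
side [(16.0, 14.1, 1.0, 1.5), (18.0, 14.0, 1.0, 1.5), (20.0, 13.7, 0.5, 1.5), (24.0, 13.2, 0.0, 1.0)]
scene [(24.0, 21.1, 2.0, 0.0), (22.0, 20.6, 2.0, 0.0), (20.0, 19.4, 2.5, 0.0), (18.0, 19.3, 2.5, 0.0)]
```

>>> arm_command(
  commands=[1,0,-0.01,0,0,0,0,1,0,-0.018,0,0,0,0,1,0,-0.024,0,0,0,0,1,0,-0.028,0,0,0,0,1,0,-0.032,0,0,0,0,1,0,-0.034,0,0,0,0],
)

```text
time_s: 26.57
position: [0.5342, 0.1055, 0.0826]
tool_rot: [[-0.167, 0.986, 0.0], [0.986, 0.167, -0.0], [-0.0, 0.0, -1.0]]
ft_force: [0.7, 0.3, 0.2]
grip_width: 0.0002
gripper_force: 0.4
```

```bash
python3 st.py
```

```text
F [ 40.21 -27.8   82.63] legF [ 32.51 -27.8   22.73] frc [0.7 0.2 0.2] w 0.00018159930171643768 yaw 99.59895955765154 26.5667
```

>>> arm_command(
  commands=[1,0,-0.003,0,0,0,0,1,0,-0.006,0,0,0,0,1,0,-0.008,0,0,0,0,1,0,-0.008,0,0,0,0],
)

```text
time_s: 26.9
position: [0.5302, 0.1049, 0.0824]
tool_rot: [[-0.167, 0.986, -0.0], [0.986, 0.167, -0.0], [0.0, -0.0, -1.0]]
ft_force: [0.6, 0.7, 0.9]
grip_width: -0.0001
gripper_force: 0.1
```

```bash
python3 st.py
```

```text
F [ 36.19 -27.76  82.45] legF [ 28.49 -27.76  22.55] frc [0.7 0.6 0.9] w -6.622677407670635e-05 yaw 99.60359229010942 26.9
```

>>> arm_command(
  commands=[1,0,-0.003,0,0,0,0,1,0,-0.006,0,0,0,0,1,0,-0.008,0,0,0,0,1,0,-0.008,0,0,0,0],
)

```text
time_s: 27.23
position: [0.527, 0.1042, 0.0829]
tool_rot: [[-0.167, 0.986, 0.002], [0.986, 0.167, 0.0], [-0.0, 0.002, -1.0]]
ft_force: [3.4, 0.5, 2.1]
grip_width: -0.0001
gripper_force: 1.7
```

```bash
python3 st.py
```

```text
F [ 32.91 -27.88  82.88] legF [ 25.21 -27.88  22.98] frc [ 3.4 -0.1  2.1] w -6.957079046060172e-05 yaw 99.59392356341647 27.2333
```

Pin friction is now engaging at 3.4 N. Pushing on.

>>> arm_command(
  commands=[1,0,-0.003,0,0,0,0,1,0,-0.006,0,0,0,0,1,0,-0.008,0,0,0,0,1,0,-0.008,0,0,0,0],
)

```text
time_s: 27.57
position: [0.5238, 0.1036, 0.0834]
tool_rot: [[-0.167, 0.986, 0.004], [0.986, 0.167, 0.0], [-0.001, 0.004, -1.0]]
ft_force: [5.1, 1.0, 5.3]
grip_width: -0.0002
gripper_force: 3.0
```

```bash
python3 st.py
```

```text
F [ 29.6  -27.99  83.43] legF [ 21.9  -27.99  23.53] frc [5.2 0.2 5.3] w -0.0001820483087201007 yaw 99.59837123479687 27.5667
```

>>> arm_command(
  commands=[1,0,0.02,0,0,0,0,1,0,0.05,0,0,0,0,1,0,0.08,0,0,0,0,1,0,0.12,-0.05,0,0,0,1,0,0.12,-0.12,0,0,0,1,0,0.12,-0.16,0,0,0,1,0,0.12,-0.16,0,0,0],
)

```text
time_s: 28.15
position: [0.5829, 0.1136, 0.1664]
tool_rot: [[-0.167, 0.986, 0.006], [0.986, 0.167, -0.0], [-0.001, 0.006, -1.0]]
ft_force: [0.9, -0.9, 0.8]
grip_width: 0.0
gripper_force: 0.0
```

```bash
python3 st.py;  python3 - <<'E'
from fit import *
import pickle
D={n:snap(n) for n in('side','scene','wrist')}; pickle.dump(D,open('w9.pkl','wb'))
for n in D: print(n,fit(D[n]),hull(D[n],0).mean(0))
e=D['side']; g=e['image'].max(2)[151:186,315:345]
for r in range(10,27): print(r,' '.join(f'{x:3d}' for x in g[r,8:26]))
E
```

```text
F [ 89.57 -27.89 166.45] legF [ 81.87 -27.89 106.55] frc [ 0.7 -1.1  0.8] w 8.599263394771182e-07 yaw 99.61557717781541 28.15
side [(-8.0, 19.6, 3.0, 1.5), (-12.0, 18.4, 3.5, 1.5), (-6.0, 18.3, 2.5, 1.5), (-2.0, 18.2, 2.0, 1.5)] [329.37076 168.57726]
scene [(22.0, 18.9, 1.0, 0.0), (20.0, 18.7, 1.0, 0.5), (24.0, 18.5, 0.5, 0.0), (16.0, 18.4, 1.5, 0.5)] [303.68576 160.11891]
wrist [(14.0, 23.0, -0.5, -1.5), (12.0, 22.3, 0.5, -1.5), (10.0, 21.0, 1.0, -1.5), (16.0, 20.7, -2.0, -1.5)] [205.30107 206.26741]
10  90 110 141 159 162 161 162 162 163 162 164 161 151 132 110  94  96 101
11  94 105 135 152 150 143 144 150 150 151 151 151 153 148 131 116 104 101
12  93  95 111 126 113  94  94  95  94  93  98 104 119 143 149 146 133 122
13  89  90  99 103  84  54  45  41  42  42  43  53  75 115 147 158 157 150
14  90  91  88  81  61  37  33  29  33  28  36  22  44  94 141 163 165 162
15  91  91  85  66  41  32  39  30  32  27  30  35  49 104 142 161 165 166
16  91  91  86  63  36  30  36  28  28  26  25  32  62 119 150 160 163 164
17 106  96  88  66  34  33  28  33  33  26  25  28  76 130 156 161 164 161
18 143 123  92  58  30  26  31  35  32  28  31  36  73 124 152 156 158 155
19 160 147 109  63  33  31  33  29  29  28  28  31  56 101 121 128 130 123
20 140 133 107  71  33  25  30  34  31  20  30  34  48  75  87  94  93  92
21 118 119  95  58  30  28  31  30  30  33  34  36  57  72  79  80  76  76
22 144 147 116  60  31  31  32  30  27  24  30  44  55  74  78  75  75  73
23 159 155 121  68  40  34  38  33  30  32  30  43  58  70  74  70  73  70
24 155 142 116  92  87  92  93  74  55  51  42  49  65  69  73  66  67  64
25 140 130 123 127 139 148 143 120  98  80  66  64  64  63  64  55  54  46
26 127 117 124 144 156 154 144 135 124 101  69  50  46  50  40  40  30  30
```

The side view now shows the grip's left edge vertical (column ≈11 over rows 15–23), its top level, and its bottom at the seated height. As a last check I'll touch the pin head lightly to make sure it stayed home.

>>> arm_command(
  commands=[1,0.156,-0.18,0,0,0,0,1,0.156,-0.18,0,0,0,0,1,0.156,-0.18,0,0,0,0,1,0.156,-0.18,0,0,0,0,1,0.156,-0.18,0.08,0,0,0,1,0.156,-0.18,0.15,0,0,0,1,0.156,-0.18,0.2,0,0,0,1,0.156,-0.18,0.23,0,0,0,1,0.156,-0.18,0.23,0,0,0,1,0.146,-0.18,0.23,0,0,0,1,0.138,-0.18,0.23,0,0,0,1,0.132,-0.18,0.23,0,0,0],
)

```text
time_s: 29.3
position: [0.4826, 0.163, 0.0485]
tool_rot: [[-0.167, 0.986, 0.002], [0.986, 0.167, 0.0], [-0.0, 0.002, -1.0]]
ft_force: [0.4, 0.5, -0.7]
grip_width: -0.0002
gripper_force: 0.0
```

```bash
python3 st.py
```

```text
F [-1.11 37.52 48.46] legF [ -8.81  37.52 -11.44] frc [ 0.5  0.4 -0.7] w -0.00016789856959689703 yaw 99.58715173622012 29.3
```

>>> arm_command(
  commands=[1,-0.002,0,0,0,0,0,1,-0.004,0,0,0,0,0,1,-0.004,0,0,0,0,0],
)

```text
time_s: 29.55
position: [0.4826, 0.1614, 0.048]
tool_rot: [[-0.167, 0.986, 0.001], [0.986, 0.167, 0.0], [-0.0, 0.001, -1.0]]
ft_force: [0.1, -0.1, -0.4]
grip_width: 0.0002
gripper_force: 0.0
```

```bash
python3 st.py
```

```text
F [-1.41 35.94 48.04] legF [ -9.11  35.94 -11.86] frc [ 0.1 -0.1 -0.4] w 0.00017305247131553877 yaw 99.58687919643616 29.55
```

>>> arm_command(
  commands=[1,-0.002,0,0,0,0,0,1,-0.003,0,0,0,0,0,1,-0.003,0,0,0,0,0],
)

```text
time_s: 29.8
position: [0.4825, 0.1605, 0.0477]
tool_rot: [[-0.167, 0.986, 0.0], [0.986, 0.167, 0.001], [0.0, 0.0, -1.0]]
ft_force: [0.1, 3.4, 0.6]
grip_width: -0.0001
gripper_force: 1.6
```

```bash
python3 st.py
```

```text
F [-1.6  35.   47.67] legF [ -9.3   35.   -12.23] frc [0.6 3.4 0.6] w -0.0001105953421300454 yaw 99.60072003553753 29.8
```

Contact with the head face at y = 24.0, exactly the home value. One small confirming push.

>>> arm_command(
  commands=[1,-0.0015,0,0,0,0,0,1,-0.0015,0,0,0,0,0],
)

```text
time_s: 29.97
position: [0.4826, 0.1602, 0.0477]
tool_rot: [[-0.167, 0.986, 0.0], [0.986, 0.167, 0.001], [0.001, 0.0, -1.0]]
ft_force: [-1.6, 7.4, 3.0]
grip_width: -0.0002
gripper_force: 3.7
```

```bash
python3 st.py
```

```text
F [-1.58 34.75 47.65] legF [ -9.28  34.75 -12.25] frc [-0.3  7.6  3. ] w -0.00016977934997988798 yaw 99.5986461452512 29.9667
```

The stop is hard at 7.6 N, so the pin is home. I'll retreat, check the cotter's uprightness numerically once more, and hand in.

>>> arm_command(
  commands=[1,0.03,0,0,0,0,0,1,0.06,0,0,0,0,0,1,0.06,0,-0.1,0,0,0,1,0.06,0,-0.2,0,0,0,1,0.06,0,-0.3,0,0,0,1,0.06,0,-0.4,0,0,0,1,0.06,0,-0.4,0,0,0,1,0.06,0,-0.4,0,0,0,1,0.06,0,-0.4,0,0,0],
)

```text
time_s: 30.72
position: [0.478, 0.1889, 0.2488]
tool_rot: [[-0.167, 0.986, 0.004], [0.986, 0.167, 0.0], [-0.001, 0.003, -1.0]]
ft_force: [-1.1, 0.6, -0.4]
grip_width: -0.0003
gripper_force: 0.0
```

```bash
python3 st.py; python3 - <<'E'
from fit import *
e=snap('side'); print(fit(e)); g=e['image'].max(2)[151:186,315:345]
for r in range(12,26): print(r,' '.join(f'{x:3d}' for x in g[r,8:24]))
E
```

```text
F [ -1.29  63.8  248.81] legF [ -8.99  63.8  188.91] frc [-0.9  0.8 -0.4] w -0.00025914571691639074 yaw 99.60166339859757 30.7167
[(16.0, 16.2, 0.0, 1.0), (18.0, 15.3, -0.5, 0.5), (20.0, 15.1, -0.5, 0.5), (10.0, 14.8, 1.0, 1.5)]
12 160 163 162 153 128 104  95  94  97  92  97 101 118 139 150 146
13 161 162 158 142 105  54  35  41  44  42  44  48  74 115 147 160
14 163 163 155 135  94  44  30  36  29  35  35  29  43  94 139 159
15 163 163 154 124  76  42  33  27  30  33  35  28  52  98 143 159
16 164 162 154 120  68  31  30  32  29  29  27  28  56 113 146 159
17 161 163 152 116  64  28  25  27  34  32  30  28  67 119 149 161
18 163 160 149 113  58  30  33  33  28  23  20  32  75 126 150 155
19 165 160 142  99  47  31  26  20  25  29  29  35  70 114 130 130
20 143 140 133  94  55  26  28  30  27  35  27  34  53  83  93  93
21 120 120 103  64  33  34  30  31  34  33  29  32  48  72  79  79
22 141 145 114  60  33  27  29  22  28  29  19  38  57  71  74  74
23 157 150 115  69  44  34  32  35  34  30  29  35  59  69  69  70
24 150 133 108  87  86  88  84  66  49  45  48  51  61  64  68  66
25 140 125 120 123 140 145 142 118  91  81  67  63  66  68  63  56
```

With the arm's shadow gone, both grip edges still lean about 10° (it was 17°). One more gentle push, about 5.5 mm further, should bring it upright.

>>> arm_command(
  commands=[1,-0.183,0.119,0,0,0,0,1,-0.183,0.119,0,0,0,0,1,-0.183,0.119,0,0,0,0,1,-0.183,0.119,0.08,0,0,0,1,-0.183,0.119,0.16,0,0,0,1,-0.183,0.119,0.23,0,0,0,1,-0.183,0.119,0.28,0,0,0,1,-0.183,0.119,0.31,0,0,0,1,-0.183,0.119,0.325,0,0,0,1,-0.183,0.119,0.332,0,0,0,1,-0.183,0.119,0.332,0,0,0,1,-0.183,0.119,0.332,0,0,0],
)

```text
time_s: 31.77
position: [0.5519, 0.1087, 0.082]
tool_rot: [[-0.167, 0.986, 0.001], [0.986, 0.167, -0.0], [-0.0, 0.001, -1.0]]
ft_force: [-0.6, -0.1, 0.0]
grip_width: -0.0001
gripper_force: 0.0
```

>>> arm_command(
  commands=[1,0,-0.01,0,0,0,0,1,0,-0.02,0,0,0,0,1,0,-0.03,0,0,0,0,1,0,-0.036,0,0,0,0,1,0,-0.042,0,0,0,0,1,0,-0.048,0,0,0,0,1,0,-0.053,0,0,0,0,1,0,-0.058,0,0,0,0,1,0,-0.062,0,0,0,0,1,0,-0.066,0,0,0,0,1,0,-0.07,0,0,0,0,1,0,-0.07,0,0,0,0],
)

```text
time_s: 32.77
position: [0.5192, 0.1029, 0.0831]
tool_rot: [[-0.167, 0.986, 0.007], [0.986, 0.167, 0.0], [-0.001, 0.007, -1.0]]
ft_force: [5.4, 0.3, 8.2]
grip_width: -0.0001
gripper_force: 4.1
```

>>> arm_command(
  commands=[1,0,0.02,0,0,0,0,1,0,0.05,0,0,0,0,1,0,0.08,0,0,0,0,1,0,0.08,-0.08,0,0,0,1,0,0.08,-0.16,0,0,0,1,0,0.08,-0.24,0,0,0,1,0,0.08,-0.32,0,0,0,1,0.1,0,-0.332,0,0,0,1,0.183,-0.05,-0.332,0,0,0,1,0.183,-0.05,-0.332,0,0,0,1,0.183,-0.05,-0.332,0,0,0,1,0.183,-0.05,-0.332,0,0,0],
)

```text
time_s: 33.77
position: [0.4762, 0.1897, 0.2477]
tool_rot: [[-0.169, 0.986, -0.0], [0.986, 0.169, -0.0], [-0.0, -0.0, -1.0]]
ft_force: [0.4, -0.5, -0.2]
grip_width: 0.0001
gripper_force: 0.0
```

```bash
python3 st.py; python3 - <<'E'
from fit import *
e=snap('side'); print(fit(e)); g=e['image'].max(2)[151:186,315:345]
for r in range(12,26): print(r,' '.join(f'{x:3d}' for x in g[r,6:24]))
E
```

```text
F [ -3.03  64.88 247.69] legF [-10.73  64.88 187.79] frc [ 0.3 -0.6 -0.2] w 0.00012945099370936225 yaw 99.73239839683391 33.7667
[(-8.0, 17.9, -0.5, 1.5), (-12.0, 17.6, 0.0, 1.5), (-6.0, 16.5, -1.0, 1.5), (-10.0, 16.4, -0.5, 1.5)]
12 159 152 147 133 117 100  79  67  55  69 107 145 160 161 162 160 157 146
13 148 126 108  84  65  53  38  42  35  43  90 138 156 160 161 162 162 162
14 142 106  66  40  39  33  36  32  31  28  81 135 157 162 164 162 161 163
15 145 102  54  27  36  26  30  29  30  37  73 132 156 162 164 163 163 163
16 155 114  60  31  24  34  32  33  31  37  63 118 151 162 162 164 162 164
17 157 121  68  39  30  31  28  29  30  29  53 105 144 159 162 164 162 163
18 157 129  77  38  35  34  31  34  30  25  49  95 141 161 161 161 159 156
19 161 135  82  48  33  33  33  27  25  31  42  85 129 149 151 145 134 129
20 156 127  78  39  28  35  30  30  24  30  30  57  96 110 113 106  99  91
21 125  93  61  29  24  29  31  26  28  25  28  47  75  83  88  86  82  80
22  92  72  51  29  27  27  24  28  25  25  28  42  58  73  78  75  75  74
23  88  87  71  44  30  28  39  38  39  42  48  52  59  68  72  72  70  70
24  91  98  88  63  40  48  74  91  94  94  89  81  70  72  67  69  69  72
25  93 103  98  75  80  97 128 150 151 137 127 104  76  59  61  66  61  53
```

Overshot to about -10°: the pushed position springs back roughly 20° toward the pusher. A measured counter-push from the -x side to about +20° should relax it to upright.

>>> arm_command(
  commands=[1,-0.184,-0.085,0,0,0,0,1,-0.184,-0.085,0,0,0,0,1,-0.184,-0.085,0,0,0,0,1,-0.184,-0.085,0.08,0,0,0,1,-0.184,-0.085,0.16,0,0,0,1,-0.184,-0.085,0.23,0,0,0,1,-0.184,-0.085,0.28,0,0,0,1,-0.184,-0.085,0.31,0,0,0,1,-0.184,-0.085,0.325,0,0,0,1,-0.184,-0.085,0.332,0,0,0,1,-0.184,-0.085,0.332,0,0,0,1,-0.184,-0.085,0.332,0,0,0],
)

```text
time_s: 34.82
position: [0.4513, 0.0908, 0.0822]
tool_rot: [[-0.166, 0.986, 0.001], [0.986, 0.166, -0.0], [-0.0, 0.001, -1.0]]
ft_force: [-0.4, 0.2, -0.4]
grip_width: 0.0001
gripper_force: 0.0
```

>>> arm_command(
  commands=[1,0,0.01,0,0,0,0,1,0,0.02,0,0,0,0,1,0,0.028,0,0,0,0,1,0,0.034,0,0,0,0,1,0,0.04,0,0,0,0,1,0,0.045,0,0,0,0,1,0,0.05,0,0,0,0,1,0,0.054,0,0,0,0,1,0,0.058,0,0,0,0,1,0,0.06,0,0,0,0,1,0,0.0625,0,0,0,0,1,0,0.0625,0,0,0,0],
)

```text
time_s: 35.82
position: [0.4818, 0.0964, 0.0816]
tool_rot: [[-0.167, 0.986, 0.001], [0.986, 0.167, -0.0], [-0.0, 0.001, -1.0]]
ft_force: [-0.9, -0.1, 1.0]
grip_width: -0.0003
gripper_force: 1.0
```

>>> arm_command(
  commands=[1,0,-0.02,0,0,0,0,1,0,-0.05,0,0,0,0,1,0,-0.08,0,0,0,0,1,0,-0.08,-0.08,0,0,0,1,0,-0.08,-0.16,0,0,0,1,0,-0.08,-0.24,0,0,0,1,0,-0.08,-0.32,0,0,0,1,0.1,0,-0.332,0,0,0,1,0.183,0.02,-0.332,0,0,0,1,0.183,0.02,-0.332,0,0,0,1,0.183,0.02,-0.332,0,0,0,1,0.183,0.02,-0.332,0,0,0],
)

```text
time_s: 36.82
position: [0.4761, 0.189, 0.2472]
tool_rot: [[-0.169, 0.986, 0.0], [0.986, 0.169, -0.0], [-0.0, 0.0, -1.0]]
ft_force: [-0.7, -0.1, 0.4]
grip_width: 0.0002
gripper_force: 0.0
```

```bash
python3 st.py; python3 - <<'E'
from fit import *
e=snap('side'); print(fit(e)); g=e['image'].max(2)[151:186,315:345].astype(float)
for r in range(13,22):
    row=g[r]; j=int(np.argmin(row[8:22]))+8
    a=j
    while row[a]<90: a-=1
    b=j
    while b<29 and row[b]<85: b+=1
    print(r,round(a+(row[a]-90)/(row[a]-row[a+1]),2), round(b-(row[b]-85)/(row[b]-row[b-1]),2))
E
```

```text
F [ -3.16  64.22 247.17] legF [-10.86  64.22 187.27] frc [-0.7 -0.   0.4] w 0.00024236973805700243 yaw 99.71782795752064 36.8167
[(16.0, 16.2, 1.0, 1.5), (20.0, 15.7, 0.5, 1.0), (18.0, 15.5, 1.0, 1.0), (24.0, 14.6, 0.0, 1.0)]
13 13.81 20.09
14 13.43 21.79
15 13.22 22.02
16 12.74 21.83
17 12.51 21.53
18 12.26 21.47
19 12.07 21.67
20 11.71 22.78
21 11.26 20.0
```

The counter-push met almost no force (0.9 N), so the cotter now swings loosely within its play and stays where it's put. It now leans +16°. I'll set it upright with a flush touch from +x, check the slope, and hand in if good.

>>> arm_command(
  commands=[1,-0.1815,0.1225,0,0,0,0,1,-0.1815,0.1225,0,0,0,0,1,-0.1815,0.1225,0,0,0,0,1,-0.1815,0.1225,0.08,0,0,0,1,-0.1815,0.1225,0.16,0,0,0,1,-0.1815,0.1225,0.23,0,0,0,1,-0.1815,0.1225,0.28,0,0,0,1,-0.1815,0.1225,0.31,0,0,0,1,-0.1815,0.1225,0.325,0,0,0,1,-0.1815,0.1225,0.332,0,0,0,1,-0.1815,0.1225,0.332,0,0,0,1,-0.1815,0.1225,0.332,0,0,0],
)

```text
time_s: 37.87
position: [0.5521, 0.1086, 0.0826]
tool_rot: [[-0.166, 0.986, 0.002], [0.986, 0.166, -0.0], [-0.0, 0.002, -1.0]]
ft_force: [-0.2, -0.7, -0.1]
grip_width: -0.0001
gripper_force: 0.0
```

>>> arm_command(
  commands=[1,0,-0.01,0,0,0,0,1,0,-0.02,0,0,0,0,1,0,-0.026,0,0,0,0,1,0,-0.031,0,0,0,0,1,0,-0.035,0,0,0,0,1,0,-0.039,0,0,0,0,1,0,-0.043,0,0,0,0,1,0,-0.046,0,0,0,0,1,0,-0.049,0,0,0,0,1,0,-0.0515,0,0,0,0,1,0,-0.0515,0,0,0,0,1,0,-0.0515,0,0,0,0],
)

```text
time_s: 38.87
position: [0.5267, 0.1047, 0.0818]
tool_rot: [[-0.167, 0.986, 0.001], [0.986, 0.167, 0.0], [-0.0, 0.001, -1.0]]
ft_force: [3.2, 0.6, 2.6]
grip_width: 0.0001
gripper_force: 1.7
```

>>> arm_command(
  commands=[1,0,0.02,0,0,0,0,1,0,0.05,0,0,0,0,1,0,0.08,0,0,0,0,1,0,0.08,-0.08,0,0,0,1,0,0.08,-0.16,0,0,0,1,0,0.08,-0.24,0,0,0,1,0,0.08,-0.32,0,0,0,1,0.1,0,-0.332,0,0,0,1,0.183,-0.07,-0.332,0,0,0,1,0.183,-0.07,-0.332,0,0,0,1,0.183,-0.07,-0.332,0,0,0,1,0.183,-0.07,-0.332,0,0,0],
)

```text
time_s: 39.87
position: [0.475, 0.1899, 0.2476]
tool_rot: [[-0.169, 0.986, -0.001], [0.986, 0.169, -0.0], [-0.0, -0.001, -1.0]]
ft_force: [0.0, 0.2, -0.6]
grip_width: -0.0002
gripper_force: 0.0
```

```bash
python3 st.py; python3 - <<'E'
from fit import *
e=snap('side'); g=e['image'].max(2)[151:186,315:345].astype(float); L=[];Q=[]
for r in range(14,21):
    row=g[r]; j=int(np.argmin(row[8:22]))+8; a=b=j
    while row[a]<90: a-=1
    while b<29 and row[b]<85: b+=1
    L.append(a+(row[a]-90)/(row[a]-row[a+1])); Q.append(b-(row[b]-85)/(row[b]-row[b-1]))
l=np.polyfit(range(7),L,1)[0]; q=np.polyfit(range(5),Q[:5],1)[0]; print(np.round(L,2),np.round(Q,2),l,q)
lean=-np.degrees(np.arctan((l+q)/2)); print('lean',lean,fit(e)[:2])
if abs(lean)<6: print('handed in',env.close_job())
E
```

```text
F [ -4.13  65.28 247.61] legF [-11.83  65.28 187.71] frc [ 0.1  0.2 -0.6] w -0.0001889190453289111 yaw 99.74032882600343 39.8667
[13.28 13.1  12.67 12.49 12.26 12.   11.69] [21.79 22.05 21.9  21.46 21.22 21.45 22.58] -0.26438846812016686 -0.17453273767974636
lean 12.377936771287843 [(16.0, 16.3, 1.0, 1.5), (18.0, 15.9, 0.5, 1.5)]
```

A push to measured x = 29.6 relaxed to +10°, and one to 24.3 relaxed to -11°, so 27.0 should relax to about 0°. Repeating from the same side with that end point, then handing in.

>>> arm_command(
  commands=[1,-0.183,0.1215,0,0,0,0,1,-0.183,0.1215,0,0,0,0,1,-0.183,0.1215,0,0,0,0,1,-0.183,0.1215,0.08,0,0,0,1,-0.183,0.1215,0.16,0,0,0,1,-0.183,0.1215,0.23,0,0,0,1,-0.183,0.1215,0.28,0,0,0,1,-0.183,0.1215,0.31,0,0,0,1,-0.183,0.1215,0.325,0,0,0,1,-0.183,0.1215,0.332,0,0,0,1,-0.183,0.1215,0.332,0,0,0,1,-0.183,0.1215,0.332,0,0,0],
)

```text
time_s: 40.92
position: [0.5523, 0.1086, 0.0823]
tool_rot: [[-0.166, 0.986, 0.001], [0.986, 0.166, -0.0], [-0.0, 0.001, -1.0]]
ft_force: [-0.7, 0.4, 0.3]
grip_width: 0.0001
gripper_force: 0.0
```

>>> arm_command(
  commands=[1,0,-0.01,0,0,0,0,1,0,-0.02,0,0,0,0,1,0,-0.028,0,0,0,0,1,0,-0.034,0,0,0,0,1,0,-0.04,0,0,0,0,1,0,-0.045,0,0,0,0,1,0,-0.05,0,0,0,0,1,0,-0.055,0,0,0,0,1,0,-0.059,0,0,0,0,1,0,-0.062,0,0,0,0,1,0,-0.0645,0,0,0,0,1,0,-0.0645,0,0,0,0],
)

```text
time_s: 41.92
position: [0.5217, 0.1036, 0.0829]
tool_rot: [[-0.167, 0.986, 0.006], [0.986, 0.167, 0.0], [-0.001, 0.006, -1.0]]
ft_force: [5.9, 0.8, 7.0]
grip_width: -0.0003
gripper_force: 3.5
```

>>> arm_command(
  commands=[1,0,0.02,0,0,0,0,1,0,0.05,0,0,0,0,1,0,0.08,0,0,0,0,1,0,0.08,-0.08,0,0,0,1,0,0.08,-0.16,0,0,0,1,0,0.08,-0.24,0,0,0,1,0,0.08,-0.32,0,0,0,1,0.1,0,-0.332,0,0,0,1,0.183,-0.06,-0.332,0,0,0,1,0.183,-0.06,-0.332,0,0,0,1,0.183,-0.06,-0.332,0,0,0,1,0.183,-0.06,-0.332,0,0,0],
)

```text
time_s: 42.92
position: [0.4738, 0.1896, 0.2477]
tool_rot: [[-0.169, 0.986, -0.0], [0.986, 0.169, -0.0], [-0.0, -0.0, -1.0]]
ft_force: [0.4, -0.2, -0.1]
grip_width: 0.0004
gripper_force: 0.0
```

```bash
python3 - <<'E'
from fit import *
e=snap('side'); g=e['image'].max(2)[151:186,315:345].astype(float); L=[];Q=[]
for r in range(14,21):
    row=g[r]; j=int(np.argmin(row[8:22]))+8; a=b=j
    while row[a]<90: a-=1
    while b<29 and row[b]<85: b+=1
    L.append(a+(row[a]-90)/(row[a]-row[a+1])); Q.append(b-(row[b]-85)/(row[b]-row[b-1]))
l=np.polyfit(range(7),L,1)[0]; q=np.polyfit(range(5),Q[:5],1)[0]; print('lean',-np.degrees(np.arctan((l+q)/2)),np.round(L,1),np.round(Q,1))
print('handed in',env.close_job())
E
```

```text
lean 5.071876674437231 [10.8 10.6 10.6 10.5 10.5 10.5 10.2] [19.6 19.5 19.5 19.3 19.2 19.3 19.9]
the job is handed in; nothing more can be done
handed in None
```

I handed the job in with the pin home against a hard stop and the cotter pushed down over the pin and released, leaning about 5° in the last side view; one push on the pin head reached 33 N, over the 25 N you asked for, and I didn't touch the sticky notes or the spool.

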